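# Make up two cylinder repair kits

## Task

Make up the two repair kits from the parts scattered on the bench. The green tray gets the square end cap lying flat in its large compartment, the elbow fitting standing upright in its small compartment and the piston rod lying in its long compartment; the yellow tray gets the round piston lying flat in its large compartment and the straight fitting standing upright in its small compartment. Leave the hex key that already lies in the yellow tray's long compartment where it is.

Things in the scene. Friction and masses are not known exactly. Their poses are not given: they have to be found in the camera images.
- green_tray: Green kit tray, fixed, 135 (x) x 160 (y) mm. Origin: centre of its underside, z up. Floor at z 3 mm, rim top 8 mm, rib tops 7 mm. Compartments (x by y, centre in tray frame, mm): large 80 x 84 at (23.5, 34); small 80 x 65 at (23.5, -43.5); long 44 x 152 at (-41.5, 0), running along y. All empty at the start.
- yellow_tray: Yellow kit tray, fixed, 135 (x) x 160 (y) mm. Origin: centre of its underside, z up. Floor at z 3 mm, rim top 8 mm, rib tops 7 mm. Compartments (x by y, centre in tray frame, mm): large 80 x 84 at (23.5, 34); small 80 x 65 at (23.5, -43.5); long 44 x 152 at (-41.5, 0), running along y. The long one holds the hex key; the others are empty.
- end_cap_center (a point): Light metal square end cap, flat plate 56 x 56 mm, 12 mm thick, with a round boss in the middle to 18 mm height. Point: centre of the plate, 6 mm above its underside; x and y along the plate's sides, z up. It lies flat on the bench, boss up; grasp the plate by two opposite sides.
- piston_center (a point): Light metal round piston, a disc of 40 mm diameter, 14 mm thick, with a black seal round its edge. Point: its centre, 7 mm above its underside; z up. It lies flat on the bench; grasp it across the rim.
- piston_rod_center (a point): Plain bright metal piston rod, 16 mm thick, 128 mm long, one end (-y, the last 18 mm) a thinner thread. Point: half-way along and half-way up (8 mm); y along the rod. It lies flat on the bench and does not roll; grasp it across, near the middle. Its balance point is 9 mm from the point towards +y.
- straight_fitting_center (a point): Straight push-in air fitting standing upright: brass hexagon below (14 x 12 mm, up to 14 mm high), black round barrel 16 mm in diameter from 23 to 39 mm, blue ring on top, 42 mm high in all. Point: on its axis, 21 mm above its foot; z up. Grasp the black barrel.
- elbow_fitting_center (a point): Elbow push-in air fitting, 24 (x) x 15 (y) x 30 mm high, standing on its brass foot; black body above with a blue ring facing sideways. Point: middle of the outline, 15 mm above its foot; z up. The black part spans x -9 to 4, y -8 to 8 mm, 15 to 30 mm above the foot; brass foot: x -3 to 12, y -6 to 6 mm, 12 mm high. Grasp the black body across y.
- hex_key_center (a point): Dark L-shaped hex key, 28 x 88 x 4 mm, long leg along y, lying in the yellow tray's long compartment; leave it there. Point: middle of its outline, 2 mm above its underside.

How it is judged:
At the end, for the whole second after the job is handed in: Green: cap flat in large, elbow upright in small, rod flat in long compartment. Yellow: piston flat in large, straight fitting upright in small, hex key still in long one (shifted under 20 mm). Each wholly inside, on the tray floor (tilt < 0.07 rad, height within 3 mm), released, at rest (x of end_cap_center in the frame of green_tray between 0.0095 and 0.0375 m and y of end_cap_center in the frame of green_tray between 0.018 and 0.05 m and z of end_cap_center in the frame of green_tray between 0.006 and 0.0115 m and angle between each of end_cap_center, elbow_fitting_center, piston_center, straight_fitting_center's own z axis and vertical below 0.07 rad and x of elbow_fitting_center in the frame of green_tray between -0.0095 and 0.0565 m and y of elbow_fitting_center in the frame of green_tray between -0.0695 and -0.0175 m and z of elbow_fitting_center in the frame of green_tray between 0.015 and 0.0205 m and x of piston_rod_center in the frame of green_tray between -0.0575 and -0.0255 m and y of piston_rod_center in the frame of green_tray between -0.014 and 0.014 m and z of piston_rod_center in the frame of green_tray between 0.008 and 0.0135 m and angle between the y axis of piston_rod_center and the y axis of green_tray, either way round below 0.26 rad and x of piston_center in the frame of yellow_tray between 0.0015 and 0.0455 m and y of piston_center in the frame of yellow_tray between 0.01 and 0.058 m and z of piston_center in the frame of yellow_tray between 0.007 and 0.0125 m and x of straight_fitting_center in the frame of yellow_tray between -0.0105 and 0.0575 m and y of straight_fitting_center in the frame of yellow_tray between -0.0695 and -0.0175 m and z of straight_fitting_center in the frame of yellow_tray between 0.021 and 0.0265 m and x of hex_key_center in the frame of yellow_tray between -0.0555 and -0.0275 m and y of hex_key_center in the frame of yellow_tray between -0.04 and 0.04 m and z of hex_key_center in the frame of yellow_tray between 0.002 and 0.0075 m and linear speed of each of end_cap, piston, piston_rod, straight_fitting, elbow_fitting below 0.01 m/s); the robot touches nothing.
It fails at once if the hex key in the yellow tray was shifted by more than 20 mm (distance of hex_key_center from where it was at the start of the episode above 0.02 m).
It also fails if it takes over 136 s, if anything falls off the work surface, if the arm or the gripper's body presses on something with over 40 N, if the wrist force passes 120 N, or if a joint passes its speed limit or range.

## Robot

A 6-joint arm with a two-finger parallel gripper is mounted at the origin on a cart in front of the work surface, level with it; the furniture and walls round the work are solid. World frame = base frame: x ahead of the robot, y to its left, z up, the work surface at z = 0. Lengths are in m, angles in rad, forces in N, time in s.
With the tool pointing down it reaches from about 0.3 to 0.775 m from the base axis. Payload 14.6 kg.
Tool frame: the origin (TCP) lies at the very end of the fingers, on their centre line; the grasp point (between the pads) lies ctrl.grasp_offset behind it (ctrl.grasp_offset is the distance from the TCP to the grasp point, in m); z points along the fingers, y is the direction in which the jaws open and shut (so a half turn about z gives the same grasp; the last joint's range is limited). The gripper opens to 94 mm and grips with 3 to 60 N. Pads are 16 mm wide; open, the fingers measure 119 mm over their backs; the gripper's body (75 mm by 177 mm) begins 78 mm behind the grasp point.
Start: joints at [1.115, 0.3, 1.521, -0, 1.321, -0.067], TCP at [0.208, 0.509, 0.205] pointing down, gripper open.
Joint ranges: [-3.03, 3.03], [-0.79, 2.21], [0.23, 2.52], [-1.04, 4.18], [0, 3.07], [-2.55, 2.55]. Speed limits (rad/s): [2.22, 2.22, 2.57, 3.14, 3.14, 3.14].

## Interface

Orientations are given as [roll, pitch, yaw] about the fixed x, y, z axes, in that order (R = Rz(yaw) Ry(pitch) Rx(roll)).
In Python, from station import ctrl gives the robot as it stands. The module is installed in compiled form; this text tells all that it offers.
- The arm moves only by the tool carry_out, never from a script. Its argument "deltas" is a list of rows, each an object of numbers: "x", "y", "z": the shift along the tool's x, y, z in units of 0.02 m (1.0 is 0.02 m); "wx", "wy", "wz": the turn, a rotation vector about the tool's x, y, z in units of 0.08 rad (1.0 is 0.08 rad); "jaw": the opening in per cent of the stroke, from 0 (shut) to 100 (fully open). A call has 1 to 12 rows; each row shifts and turns the commanded pose from where the row before left it, along the tool's axes as they then stand; what a row does not reach is not made up. A row lasts 1/12 s, in which the tool goes at most 41.7 mm and 7.16 degrees, less where a joint would pass 70% of its speed; a pose out of reach is approached as far as the arm can. A call with a number of a shift or a turn outside -1 to 1 is refused whole. A call with a gripper value outside its range is refused whole. The fingers move at their own pace and stop on an object; "squeeze" is the grip in N (left out, the last holds). Time passes only in rows, so rows that do not move let the fingers close. It gives the time, the measured TCP pose, the force and the opening at its end, in the units of the state.
- ctrl.get_obs(): the state, without advancing time (a new reading comes with each control period).
- ctrl.camera(name): name is "side" or "top" or "wrist"; returns the picture (384x512x3 uint8, blue, green, red); there is no depth.
- ctrl.camera_params(name): a dict with "mtx" (3x3 intrinsics, pixels), "dist" ([k1, k2, p1, p2, k3] as OpenCV has them; the pictures are not rectified), "origin" and "attitude" of the camera in the world. Camera axes: x right, y down, z forward; pixel columns grow to the right and rows downward; lengths in m; the calibration is good to about 2 mm. A picture is of the moment at which its call begins: read the wrist's pose just before it. camera_params takes no time and is no camera call; for the wrist camera it gives the pose at the moment of the call.
- ctrl.hand_in(): hands the job in, once; it reports no verdict.
Trained networks look in the newest picture that a camera, given by its name, has taken for a name from the list of things; names that differ only in an ending like _2 or _b are one class to them, and where a whole thing is asked for, a point or a joint stands for the part that bears it (a point fixed in the world has none). Each returns a list of dicts, best first, with "conf" (0 to 1); they miss things now and then, are a little off and sometimes report something else, mostly with a low value. They report only what shows in the picture. A call takes as long as a camera call.
- ctrl.boxes_of(camera, label): "rect" ([left, top, right, bottom] in pixels, round what is visible of it).
- ctrl.mark_of(camera, label): "position" ([row, column] in pixels: a listed point, or the origin of a listed thing).
The state is a dict: "time_s": time; "qpos": joint angles; "joint_vel": joint speeds; "tau": joint torques, N m; "ee_pos": TCP position; "eef_rot": TCP orientation; "force": force on the tool from outside, world axes, zero at the start; "moment": the same for the moment, N m; "grip_width": finger opening in m.
Only numpy, scipy, OpenCV 4.12 (cv2) and the standard library are available. Lean on these libraries where they do the work, as an engineer would, in place of code of your own. Each camera call takes 0.05 s, during which the arm holds its last target.

## Working session

There is one attempt and no reset: what is moved stays moved. The work goes in short steps, Python scripts to look and compute and a tool call to move; the robot and the scene stay as the last step left them, time stands still between calls to the robot, and variables do not carry over. Pictures are saved under pics/ and viewed, and the job is handed in when it is done.

Besides the shell and the picture viewer there is one more tool, called after ">>>" as name([rows], argument=value, ...), one row to a line, values as JSON. carry_out: Moves the arm, as the interface text tells. Its arguments: {"type":"object","properties":{"deltas":{"type":"array"},"squeeze":{"type":"number"}},"required":["deltas"]}

```bash
mkdir -p pics; ls; cat > h.py <<'E'
import numpy as np, cv2
from station import ctrl
from scipy.spatial.transform import Rotation as R
E
python3 - <<'E'
from h import *
o=ctrl.get_obs(); print(o, ctrl.grasp_offset)
for n in ["top","side","wrist"]:
    p=ctrl.camera_params(n); print(n,p)
    cv2.imwrite(f"pics/{n}0.png",ctrl.camera(n))
E
```

```text
pics
{'time_s': 0.0, 'qpos': array([ 1.11538567e+00,  3.00487197e-01,  1.52162462e+00,  1.23124043e-05,
        1.32066406e+00, -6.65971519e-02]), 'joint_vel': array([-6.70189650e-06,  1.47219926e-03, -4.54880764e-04, -3.89962081e-04,
        2.05689977e-03, -1.84872587e-04]), 'tau': array([-2.50358744e-04, -5.31824684e+01, -3.52726972e+01,  7.07186619e-02,
        2.46373558e-02, -2.94695084e-06]), 'ee_pos': array([0.20837836, 0.50870377, 0.20485908]), 'eef_rot': array([-3.14041285e+00, -9.06403348e-05,  2.75277604e+00]), 'force': array([ 0.49201106, -1.0431626 , -0.04860971]), 'moment': array([ 0.03550555, -0.01026249,  0.0002893 ]), 'grip_width': 0.09371229964444894} 0.0188
top {'mtx': array([[385.9182999 ,   0.        , 253.95383748],
       [  0.        , 385.9182999 , 185.49787969],
       [  0.        ,   0.        ,   1.        ]]), 'dist': array([0.02737955, 0.        , 0.        , 0.        , 0.        ]), 'origin': array([ 0.44326491, -0.01205555,  1.1498693 ]), 'attitude': array([-3.04810451,  0.01149754, -1.57849246])}
side {'mtx': array([[352.18088815,   0.        , 256.22627656],
       [  0.        , 352.18088815, 187.8964135 ],
       [  0.        ,   0.        ,   1.        ]]), 'dist': array([0.02214869, 0.        , 0.        , 0.        , 0.        ]), 'origin': array([ 0.10481686, -0.69929217,  0.67730573]), 'attitude': array([-2.24797184,  0.02079735, -0.58672381])}
wrist {'mtx': array([[264.82377659,   0.        , 254.0736622 ],
       [  0.        , 264.82377659, 193.58214102],
       [  0.        ,   0.        ,   1.        ]]), 'dist': array([-0.02693279,  0.        ,  0.        ,  0.        ,  0.        ]), 'origin': array([0.13033478, 0.54177155, 0.38457188]), 'attitude': array([2.84968113e+00, 4.52678585e-04, 1.18277483e+00])}
```

View pics/top0.png

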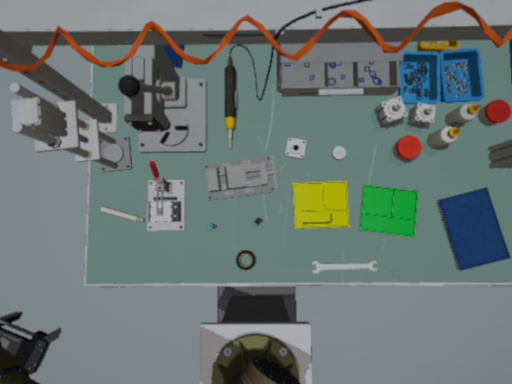

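View pics/side0.png

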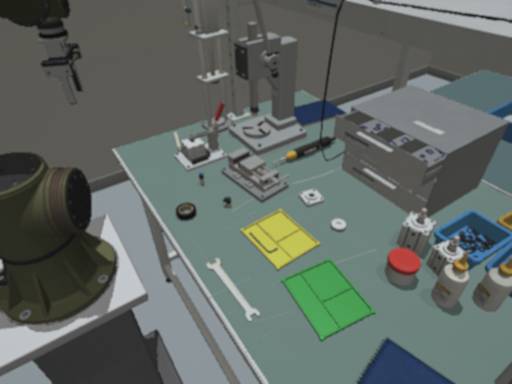

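View pics/wrist0.png

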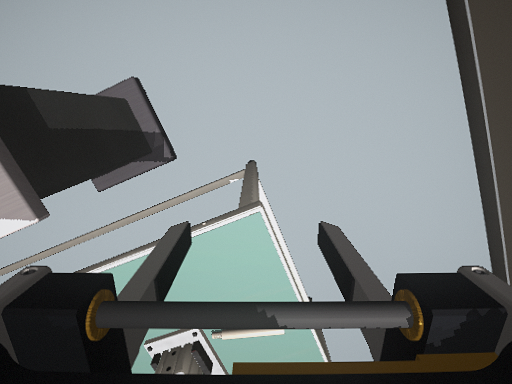

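```bash
cat >> h.py <<'E'
def ray(cam,row,col,z,p=None):
    p=p or ctrl.camera_params(cam)
    u=cv2.undistortPoints(np.array([[[col,row]]],float),p["mtx"],p["dist"])[0,0]
    d=R.from_euler("xyz",p["attitude"]).as_matrix()@np.array([u[0],u[1],1.])
    o=p["origin"]; return o+d*(z-o[2])/d[2]
def proj(cam,pts,p=None):
    p=p or ctrl.camera_params(cam)
    M=R.from_euler("xyz",p["attitude"]).as_matrix().T
    return cv2.projectPoints(np.atleast_2d(pts).astype(float),cv2.Rodrigues(M)[0],-M@p["origin"],p["mtx"],p["dist"])[0][:,0]
H={"green_tray":0,"yellow_tray":0,"end_cap_center":.006,"piston_center":.007,"piston_rod_center":.008,"straight_fitting_center":.021,"elbow_fitting_center":.015,"hex_key_center":.005}
E
python3 - <<'E'
from h import *
for c in ["top","side"]:
  for n in H:
    for m in ctrl.mark_of(c,n)[:2]:
        print(c,n,round(m["conf"],2),np.round(m["position"],1),np.round(ray(c,*m["position"],H[n]),4))
print(ctrl.get_obs()["time_s"])
E
```

```text
top green_tray 0.83 [210.9 390.3] [ 0.4723 -0.4016  0.    ]
top yellow_tray 0.61 [204.4 321.6] [ 0.493  -0.2002  0.    ]
top end_cap_center 0.63 [147.4 296.1] [ 0.6643 -0.127   0.006 ]
top piston_center 0.53 [151.3 340.5] [ 0.6509 -0.259   0.007 ]
top piston_rod_center 0.75 [213.5 120.3] [0.4708 0.3957 0.008 ]
top straight_fitting_center 0.36 [226.8 215.1] [0.4295 0.1141 0.021 ]
top elbow_fitting_center 0.61 [221.4 258.5] [ 0.4441 -0.0123  0.015 ]
top hex_key_center 0.47 [219.1 318.1] [ 0.4496 -0.188   0.005 ]
top hex_key_center 0.31 [205.5 322.5] [ 0.4895 -0.2019  0.005 ]
side green_tray 0.64 [296.2 325. ] [ 0.4727 -0.3945  0.    ]
side yellow_tray 0.93 [237.5 280. ] [ 0.4961 -0.1973  0.    ]
side end_cap_center 0.51 [195.7 311.7] [ 0.669  -0.1206  0.006 ]
side end_cap_center 0.43 [223.  336.6] [ 0.649  -0.2456  0.006 ]
side piston_center 0.56 [222.1 334.7] [ 0.6464 -0.2409  0.007 ]
side piston_rod_center 0.64 [141.8 179.1] [0.4724 0.3873 0.008 ]
side straight_fitting_center 0.55 [199.  226.7] [ 0.448  -0.0054  0.021 ]
side straight_fitting_center 0.4 [178.4 201.7] [0.4334 0.1242 0.021 ]
side elbow_fitting_center 0.45 [199.6 226.7] [ 0.4498 -0.0014  0.015 ]
side hex_key_center 0.37 [242.1 267.7] [ 0.4579 -0.1959  0.005 ]
0.95
```

```bash
python3 - <<'E'
from h import *
t=cv2.imread("pics/top0.png"); s=cv2.imread("pics/side0.png")
def crop(im,x0,y0,x1,y1,k,n): cv2.imwrite(f"pics/{n}.png",cv2.resize(im[y0:y1,x0:x1],None,fx=k,fy=k,interpolation=cv2.INTER_CUBIC))
crop(t,275,125,435,245,5,"t_trays"); crop(t,90,150,280,280,4,"t_left"); crop(s,140,120,380,300,3.3,"s_all")
E
```

```text
(no output)
```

View pics/t_trays.png

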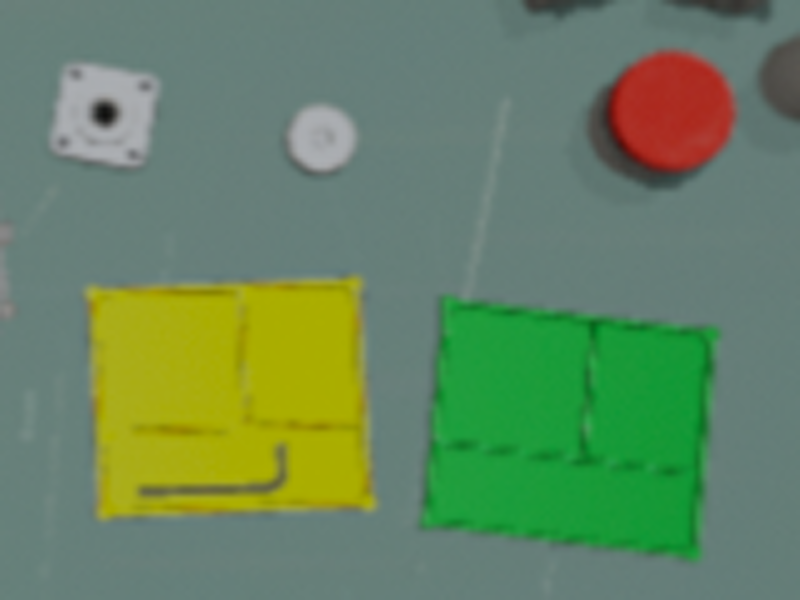

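View pics/t_left.png

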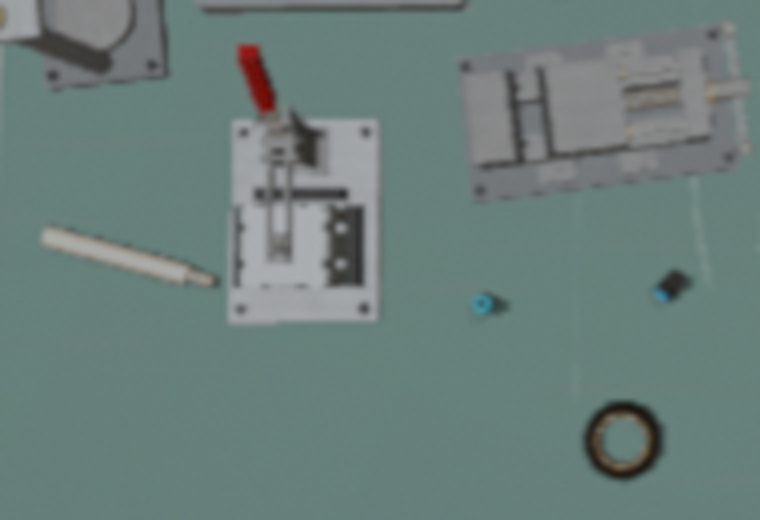

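View pics/s_all.png

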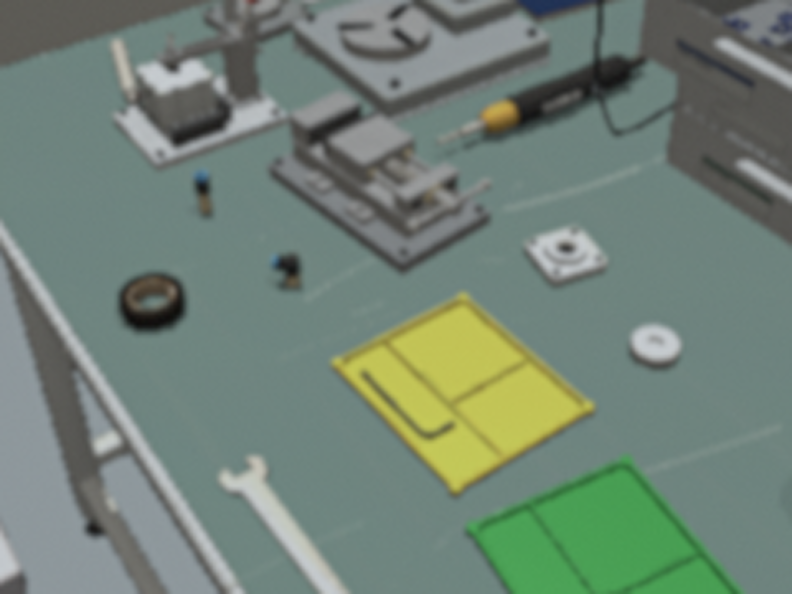

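```bash
python3 - <<'E'
from h import *
def T(pts,ox,oy,k,z,cam="top"):
    return np.array([ray(cam,(y+.5)/k-.5+oy,(x+.5)/k-.5+ox,z) for x,y in pts])
def quad(n,pts,z):
    q=T(pts,275,125,5,z); c=q.mean(0); e=q-np.roll(q,-1,0)
    print(n,np.round(c,4),"sides",np.round(np.linalg.norm(e,axis=1),4),"ang",np.round(np.degrees(np.arctan2(e[:,1],e[:,0])),1))
quad("cap",[(68,63),(160,78),(145,168),(50,152)],.012)
quad("yel",[(88,290),(360,280),(375,508),(101,518)],.008)
quad("grn",[(444,297),(718,330),(697,556),(422,525)],.008)
print("boss",T([(105,112)],275,125,5,.018),"piston",T([(321,138)],275,125,5,.014))
r=T([(43,236),(217,283)],90,150,4,.010);d=r[0]-r[1]
print("rod",r.round(4),r.mean(0),np.linalg.norm(d),np.degrees(np.arctan2(d[1],d[0])))
print("str",T([(483,304)],90,150,4,.042)); 
print("elb blue,body",T([(661,293),(676,283)],90,150,4,.022))
print(T([(202,176),(205,200)],140,120,3.3,.042,"side")[0])
print("elb side body",T([(290,267)],140,120,3.3,.022,"side"),"pist side",T([(655,340)],140,120,3.3,.014,"side"),"boss",T([(566,246)],140,120,3.3,.018,"side"))
E
```

```text
cap [ 0.6624 -0.1254  0.012 ] sides [0.0556 0.0552 0.0572 0.055 ] ang [  79.9  -10.4 -100.3  167.9]
yel [ 0.4931 -0.1964  0.008 ] sides [0.161  0.1344 0.1603 0.1347] ang [  91.6    2.   -88.3 -177.7]
grn [ 0.4752 -0.394   0.008 ] sides [0.1604 0.133  0.1591 0.135 ] ang [ 82.5  -8.  -96.8 172.6]
boss [[ 0.6631808  -0.12436331  0.018     ]] piston [[ 0.64693056 -0.25243971  0.014     ]]
rod [[0.4857 0.454  0.01  ]
 [0.45   0.3251 0.01  ]] [0.46781587 0.3895473  0.01      ] 0.13367084059026973 74.49644810375382
str [[0.43317037 0.1253012  0.042     ]]
elb blue,body [[ 0.43991704 -0.00174041  0.022     ]
 [ 0.44707082 -0.01270983  0.022     ]]
[0.43318913 0.12401911 0.042     ]
elb side body [[ 0.44597007 -0.01377182  0.022     ]] pist side [[ 0.6466367  -0.25241365  0.014     ]] boss [[ 0.66205318 -0.12488781  0.018     ]]
```

```bash
cat >> h.py <<'E'
def to(x,y,z,yawdeg):
    o=ctrl.get_obs(); p=o["ee_pos"]; Rc=R.from_euler("xyz",o["eef_rot"]); Rt=R.from_euler("xyz",[np.pi,0,np.radians(yawdeg)])
    rv=(Rc.inv()*Rt).as_rotvec()/.08
    d=np.array([x,y,z])-p
    print("t",round(o["time_s"],2),"p",p.round(4),"rpy",np.degrees(o["eef_rot"]).round(1),"F",o["force"].round(1),"w",round(o["grip_width"],4))
    print(" rot units",rv.round(2)," shift units in FINAL frame",(Rt.inv().apply(d)/.02).round(2)," in CURRENT frame",(Rc.inv().apply(d)/.02).round(2))
E
python3 -c "
from h import *
to(.470,.398,.13,74.5)"
```

```text
t 0.95 p [0.2085 0.5089 0.2054] rpy [-180.     0.   157.7] F [ 0.3  0.5 -0.2] w 0.0938
 rot units [-0.    0.   18.16]  shift units in FINAL frame [-1.85 14.08  3.77]  in CURRENT frame [-14.2   -0.18   3.77]
```

>>> carry_out([
  {"wz": 1},
  {"wz": 1},
  {"wz": 1},
  {"wz": 1},
  {"wz": 1},
  {"wz": 1},
  {"wz": 1},
  {"wz": 1},
  {"wz": 1},
  {"wz": 1},
  {"wz": 1},
  {"wz": 1},
], squeeze=30)

```text
invalid input
```

>>> carry_out([
  {"wz": 1},
  {"wz": 1},
  {"wz": 1},
  {"wz": 1},
  {"wz": 1},
  {"wz": 1},
  {"wz": 0.16,"y": 1},
  {"y": 1},
  {"y": 1},
  {"y": 1},
  {"y": 1},
  {"y": 1},
])

```text
invalid input
```

>>> carry_out([
  {"y": 1},
  {"y": 1},
  {"y": 1},
  {"y": 1},
  {"y": 1},
  {"y": 1},
  {"y": 1},
  {"y": 1,"x": -0.9},
  {"x": -0.95,"z": 1},
  {"z": 1},
  {"z": 1},
  {"z": 0.75},
])

```text
invalid input
```

```bash
cat >> h.py <<'E'
def look(n,pts=None):
    im=ctrl.camera("wrist"); p=ctrl.camera_params("wrist")
    if pts is not None:
        for q in proj("wrist",pts,p):
            if abs(q).max()<2000: cv2.circle(im,tuple(int(v) for v in q),3,(255,0,255),1)
    cv2.imwrite(f"pics/{n}.png",im)
E
python3 -c "
from h import *
to(.470,.398,.006,74.5)
look('w1',[[.4678,.3895,.016],[.4857,.454,.01],[.450,.3251,.01],[.47,.398,.016]])"
```

```text
t 0.95 p [0.2085 0.5089 0.2054] rpy [-180.     0.   157.7] F [ 0.3  0.5 -0.2] w 0.0938
 rot units [-0.    0.   18.16]  shift units in FINAL frame [-1.85 14.08  9.97]  in CURRENT frame [-14.2   -0.18   9.97]
```

View pics/w1.png

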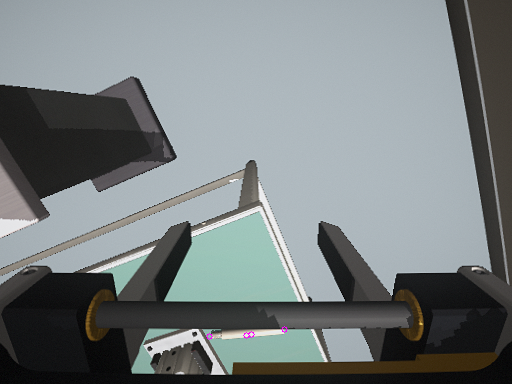

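>>> carry_out([
  {"x": 0,"y": 0,"z": 0,"wx": 0,"wy": 0,"wz": 1,"jaw": 100},
  {"x": 0,"y": 0,"z": 0,"wx": 0,"wy": 0,"wz": 1,"jaw": 100},
])

```text
time_s: 1.17
ee_pos: [0.2085, 0.5089, 0.2055]
eef_rot: [3.142, 0.0, 2.589]
force: [-0.4, 0.5, 0.6]
grip_width: 0.0938
```

>>> carry_out([
  {"x": 0,"y": 0,"z": 0,"wx": 0,"wy": 0,"wz": 1,"jaw": 100},
  {"x": 0,"y": 0,"z": 0,"wx": 0,"wy": 0,"wz": 1,"jaw": 100},
  {"x": 0,"y": 0,"z": 0,"wx": 0,"wy": 0,"wz": 1,"jaw": 100},
  {"x": 0,"y": 0,"z": 0,"wx": 0,"wy": 0,"wz": 1,"jaw": 100},
  {"x": 0,"y": 0,"z": 0,"wx": 0,"wy": 0,"wz": 1,"jaw": 100},
  {"x": 0,"y": 0,"z": 0,"wx": 0,"wy": 0,"wz": 1,"jaw": 100},
  {"x": 0,"y": 0,"z": 0,"wx": 0,"wy": 0,"wz": 1,"jaw": 100},
  {"x": 0,"y": 0,"z": 0,"wx": 0,"wy": 0,"wz": 1,"jaw": 100},
  {"x": 0,"y": 0,"z": 0,"wx": 0,"wy": 0,"wz": 1,"jaw": 100},
  {"x": 0,"y": 0,"z": 0,"wx": 0,"wy": 0,"wz": 1,"jaw": 100},
  {"x": 0,"y": 0,"z": 0,"wx": 0,"wy": 0,"wz": 1,"jaw": 100},
  {"x": 0,"y": 0,"z": 0,"wx": 0,"wy": 0,"wz": 1,"jaw": 100},
], squeeze=30)

```text
time_s: 2.17
ee_pos: [0.2085, 0.5089, 0.2055]
eef_rot: [3.142, 0.0, 1.629]
force: [-0.2, 0.6, -0.2]
grip_width: 0.0942
```

>>> carry_out([
  {"x": 0,"y": 1,"z": 0,"wx": 0,"wy": 0,"wz": 1,"jaw": 100},
  {"x": 0,"y": 1,"z": 0,"wx": 0,"wy": 0,"wz": 1,"jaw": 100},
  {"x": 0,"y": 1,"z": 0,"wx": 0,"wy": 0,"wz": 1,"jaw": 100},
  {"x": 0,"y": 1,"z": 0,"wx": 0,"wy": 0,"wz": 1,"jaw": 100},
  {"x": 0,"y": 1,"z": 0,"wx": 0,"wy": 0,"wz": 0.16,"jaw": 100},
  {"x": 0,"y": 1,"z": 0,"wx": 0,"wy": 0,"wz": 0,"jaw": 100},
  {"x": 0,"y": 1,"z": 0,"wx": 0,"wy": 0,"wz": 0,"jaw": 100},
  {"x": 0,"y": 1,"z": 0,"wx": 0,"wy": 0,"wz": 0,"jaw": 100},
  {"x": 0,"y": 1,"z": 0,"wx": 0,"wy": 0,"wz": 0,"jaw": 100},
  {"x": 0,"y": 1,"z": 0,"wx": 0,"wy": 0,"wz": 0,"jaw": 100},
  {"x": 0,"y": 1,"z": 0,"wx": 0,"wy": 0,"wz": 0,"jaw": 100},
  {"x": 0,"y": 1,"z": 0,"wx": 0,"wy": 0,"wz": 0,"jaw": 100},
])

```text
time_s: 3.17
ee_pos: [0.4432, 0.4614, 0.2054]
eef_rot: [-3.142, 0.0, 1.3]
force: [-0.5, 1.0, -0.3]
grip_width: 0.094
```

```bash
python3 -c "
from h import *
to(.470,.398,.13,74.5)"
```

```text
t 3.17 p [0.4432 0.4614 0.2054] rpy [-180.     0.    74.5] F [-0.5  1.  -0.3] w 0.094
 rot units [-0.  0. -0.]  shift units in FINAL frame [-2.7   2.14  3.77]  in CURRENT frame [-2.7   2.14  3.77]
```

>>> carry_out([
  {"x": -0.9,"y": 0.72,"z": 0,"wx": 0,"wy": 0,"wz": 0,"jaw": 100},
  {"x": -0.9,"y": 0.71,"z": 0,"wx": 0,"wy": 0,"wz": 0,"jaw": 100},
  {"x": -0.9,"y": 0.71,"z": 0,"wx": 0,"wy": 0,"wz": 0,"jaw": 100},
  {"x": 0,"y": 0,"z": 1,"wx": 0,"wy": 0,"wz": 0,"jaw": 100},
  {"x": 0,"y": 0,"z": 1,"wx": 0,"wy": 0,"wz": 0,"jaw": 100},
  {"x": 0,"y": 0,"z": 1,"wx": 0,"wy": 0,"wz": 0,"jaw": 100},
  {"x": 0,"y": 0,"z": 0.77,"wx": 0,"wy": 0,"wz": 0,"jaw": 100},
])

```text
time_s: 3.75
ee_pos: [0.4688, 0.3979, 0.1285]
eef_rot: [-3.141, 0.001, 1.3]
force: [-0.0, 0.9, -0.0]
grip_width: 0.0938
```

```bash
python3 -c "
from h import *
to(.470,.398,.006,74.5)
look('w2',[[.4678,.3895,.016],[.4857,.454,.01],[.450,.3251,.01],[.47,.398,.016]])"
```

```text
t 3.75 p [0.4688 0.3979 0.1285] rpy [-1.80e+02  1.00e-01  7.45e+01] F [-0.   0.9 -0. ] w 0.0938
 rot units [-0.01  0.01 -0.01]  shift units in FINAL frame [0.02 0.05 6.12]  in CURRENT frame [0.03 0.06 6.12]
```

View pics/w2.png

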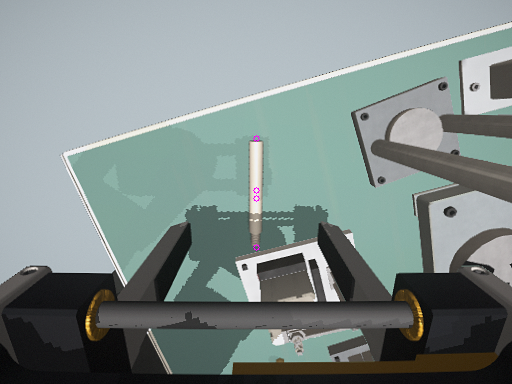

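>>> carry_out([
  {"x": 0,"y": 0.06,"z": 1,"wx": 0,"wy": 0,"wz": 0,"jaw": 60},
  {"x": 0,"y": 0,"z": 1,"wx": 0,"wy": 0,"wz": 0,"jaw": 60},
  {"x": 0,"y": 0,"z": 1,"wx": 0,"wy": 0,"wz": 0,"jaw": 60},
  {"x": 0,"y": 0,"z": 1,"wx": 0,"wy": 0,"wz": 0,"jaw": 60},
  {"x": 0,"y": 0,"z": 1,"wx": 0,"wy": 0,"wz": 0,"jaw": 60},
  {"x": 0,"y": 0,"z": 0.7,"wx": 0,"wy": 0,"wz": 0,"jaw": 60},
  {"x": 0,"y": 0,"z": 0.42,"wx": 0,"wy": 0,"wz": 0,"jaw": 60},
  {"x": 0,"y": 0,"z": 0,"wx": 0,"wy": 0,"wz": 0,"jaw": 0},
  {"x": 0,"y": 0,"z": 0,"wx": 0,"wy": 0,"wz": 0,"jaw": 0},
  {"x": 0,"y": 0,"z": 0,"wx": 0,"wy": 0,"wz": 0,"jaw": 0},
  {"x": 0,"y": 0,"z": 0,"wx": 0,"wy": 0,"wz": 0,"jaw": 0},
  {"x": 0,"y": 0,"z": 0,"wx": 0,"wy": 0,"wz": 0,"jaw": 0},
])

```text
time_s: 4.8
ee_pos: [0.4706, 0.3982, 0.0086]
eef_rot: [3.141, -0.001, 1.3]
force: [-0.3, -1.0, 0.1]
grip_width: 0.0268
```

>>> carry_out([
  {"x": 0,"y": 0,"z": 0,"wx": 0,"wy": 0,"wz": 0,"jaw": 0},
  {"x": 0,"y": 0,"z": 0,"wx": 0,"wy": 0,"wz": 0,"jaw": 0},
])

```text
time_s: 4.97
ee_pos: [0.4704, 0.3981, 0.0081]
eef_rot: [3.141, -0.0, 1.3]
force: [-1.4, -0.3, 3.0]
grip_width: 0.0158
```

>>> carry_out([
  {"x": 0,"y": 0,"z": 0,"wx": 0,"wy": 0,"wz": 0,"jaw": 40},
  {"x": 0,"y": 0,"z": 0,"wx": 0,"wy": 0,"wz": 0,"jaw": 40},
  {"x": 0,"y": 0,"z": 0.15,"wx": 0,"wy": 0,"wz": 0,"jaw": 40},
  {"x": 0,"y": 0,"z": 0,"wx": 0,"wy": 0,"wz": 0,"jaw": 0},
  {"x": 0,"y": 0,"z": 0,"wx": 0,"wy": 0,"wz": 0,"jaw": 0},
  {"x": 0,"y": 0,"z": 0,"wx": 0,"wy": 0,"wz": 0,"jaw": 0},
  {"x": 0,"y": 0,"z": 0,"wx": 0,"wy": 0,"wz": 0,"jaw": 0},
  {"x": 0,"y": 0,"z": 0,"wx": 0,"wy": 0,"wz": 0,"jaw": 0},
])

```text
time_s: 5.63
ee_pos: [0.4702, 0.398, 0.0046]
eef_rot: [3.142, -0.0, 1.3]
force: [0.4, 0.0, -1.0]
grip_width: 0.0157
```

>>> carry_out([
  {"x": 0,"y": 0,"z": -0.5,"wx": 0,"wy": 0,"wz": 0,"jaw": 0},
  {"x": 0,"y": 0,"z": -1,"wx": 0,"wy": 0,"wz": 0,"jaw": 0},
  {"x": 0,"y": 0,"z": -1,"wx": 0,"wy": 0,"wz": 0,"jaw": 0},
  {"x": 0,"y": 0,"z": -1,"wx": 0,"wy": 0,"wz": 0,"jaw": 0},
  {"x": 0,"y": 0,"z": -1,"wx": 0,"wy": 0,"wz": 0,"jaw": 0},
  {"x": 0,"y": 0,"z": -1,"wx": 0,"wy": 0,"wz": 0,"jaw": 0},
  {"x": 0,"y": 0,"z": -1,"wx": 0,"wy": 0,"wz": 0,"jaw": 0},
  {"x": 0,"y": 0,"z": -1,"wx": 0,"wy": 0,"wz": 0,"jaw": 0},
  {"x": 0,"y": 0,"z": -1,"wx": 0,"wy": 0,"wz": -0.5,"jaw": 0},
  {"x": 0,"y": 0,"z": -1,"wx": 0,"wy": 0,"wz": -0.5,"jaw": 0},
  {"x": 0,"y": 0,"z": 0,"wx": 0,"wy": 0,"wz": -0.5,"jaw": 0},
  {"x": 0,"y": 0,"z": 0,"wx": 0,"wy": 0,"wz": -0.25,"jaw": 0},
])

```text
time_s: 6.63
ee_pos: [0.4704, 0.3981, 0.1965]
eef_rot: [3.14, -0.002, 1.442]
force: [-0.5, -0.0, -2.9]
grip_width: 0.0155
```

```bash
python3 -c "
from h import *
to(.435,-.3797,.0085,82.5)
look('w3')"
```

```text
t 6.63 p [0.4704 0.3981 0.1965] rpy [ 1.799e+02 -1.000e-01  8.260e+01] F [-0.5 -0.  -2.9] w 0.0155
 rot units [ 0.02 -0.02  0.03]  shift units in FINAL frame [-38.79   3.32   9.4 ]  in CURRENT frame [-38.81   3.22   9.34]
```

View pics/w3.png

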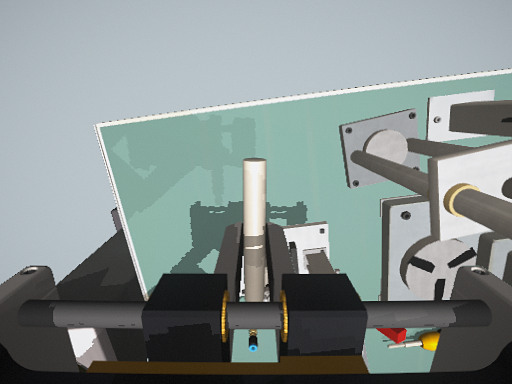

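>>> carry_out([
  {"x": -0.5,"y": 0,"z": 0,"wx": 0,"wy": 0,"wz": 0,"jaw": 0},
  {"x": -1,"y": 0,"z": 0,"wx": 0,"wy": 0,"wz": 0,"jaw": 0},
  {"x": -1,"y": 0,"z": 0,"wx": 0,"wy": 0,"wz": 0,"jaw": 0},
  {"x": -1,"y": 0,"z": 0,"wx": 0,"wy": 0,"wz": 0,"jaw": 0},
  {"x": -1,"y": 0,"z": 0,"wx": 0,"wy": 0,"wz": 0,"jaw": 0},
  {"x": -1,"y": 0,"z": 0,"wx": 0,"wy": 0,"wz": 0,"jaw": 0},
  {"x": -1,"y": 0,"z": 0,"wx": 0,"wy": 0,"wz": 0,"jaw": 0},
  {"x": -1,"y": 0,"z": 0,"wx": 0,"wy": 0,"wz": 0,"jaw": 0},
  {"x": -1,"y": 0,"z": 0,"wx": 0,"wy": 0,"wz": 0,"jaw": 0},
  {"x": -1,"y": 0,"z": 0,"wx": 0,"wy": 0,"wz": 0,"jaw": 0},
  {"x": -1,"y": 0,"z": 0,"wx": 0,"wy": 0,"wz": 0,"jaw": 0},
  {"x": -1,"y": 0,"z": 0,"wx": 0,"wy": 0,"wz": 0,"jaw": 0},
])

```text
time_s: 7.68
ee_pos: [0.4393, 0.1684, 0.194]
eef_rot: [-3.14, 0.001, 1.439]
force: [-0.2, -0.7, -2.1]
grip_width: 0.0155
```

>>> carry_out([
  {"x": -1,"y": 0.1,"z": 0,"wx": 0,"wy": 0,"wz": 0,"jaw": 0},
  {"x": -1,"y": 0.1,"z": 0,"wx": 0,"wy": 0,"wz": 0,"jaw": 0},
  {"x": -1,"y": 0.1,"z": 0,"wx": 0,"wy": 0,"wz": 0,"jaw": 0},
  {"x": -1,"y": 0.1,"z": 0,"wx": 0,"wy": 0,"wz": 0,"jaw": 0},
  {"x": -1,"y": 0.1,"z": 0,"wx": 0,"wy": 0,"wz": 0,"jaw": 0},
  {"x": -1,"y": 0.1,"z": 0,"wx": 0,"wy": 0,"wz": 0,"jaw": 0},
  {"x": -1,"y": 0.1,"z": 0,"wx": 0,"wy": 0,"wz": 0,"jaw": 0},
  {"x": -1,"y": 0.1,"z": 0,"wx": 0,"wy": 0,"wz": 0,"jaw": 0},
  {"x": -1,"y": 0.1,"z": 0,"wx": 0,"wy": 0,"wz": 0,"jaw": 0},
  {"x": -1,"y": 0.1,"z": 0,"wx": 0,"wy": 0,"wz": 0,"jaw": 0},
  {"x": -1,"y": 0.1,"z": 0,"wx": 0,"wy": 0,"wz": 0,"jaw": 0},
  {"x": -1,"y": 0.1,"z": 0,"wx": 0,"wy": 0,"wz": 0,"jaw": 0},
])

```text
time_s: 8.68
ee_pos: [0.4316, -0.0723, 0.1941]
eef_rot: [-3.14, -0.0, 1.439]
force: [0.7, 0.4, -1.3]
grip_width: 0.0155
```

>>> carry_out([
  {"x": -1,"y": 0.15,"z": 0,"wx": 0,"wy": 0,"wz": 0,"jaw": 0},
  {"x": -1,"y": 0.15,"z": 0,"wx": 0,"wy": 0,"wz": 0,"jaw": 0},
  {"x": -1,"y": 0.15,"z": 0,"wx": 0,"wy": 0,"wz": 0,"jaw": 0},
  {"x": -1,"y": 0.15,"z": 0,"wx": 0,"wy": 0,"wz": 0,"jaw": 0},
  {"x": -1,"y": 0.15,"z": 0,"wx": 0,"wy": 0,"wz": 0,"jaw": 0},
  {"x": -1,"y": 0.15,"z": 0,"wx": 0,"wy": 0,"wz": 0,"jaw": 0},
  {"x": -1,"y": 0.15,"z": 0,"wx": 0,"wy": 0,"wz": 0,"jaw": 0},
  {"x": -1,"y": 0.15,"z": 0,"wx": 0,"wy": 0,"wz": 0,"jaw": 0},
  {"x": -1,"y": 0.15,"z": 0,"wx": 0,"wy": 0,"wz": 0,"jaw": 0},
  {"x": -1,"y": 0.15,"z": 0,"wx": 0,"wy": 0,"wz": 0,"jaw": 0},
  {"x": -1,"y": 0.15,"z": 0,"wx": 0,"wy": 0,"wz": 0,"jaw": 0},
  {"x": -1,"y": 0.15,"z": 0,"wx": 0,"wy": 0,"wz": 0,"jaw": 0},
])

```text
time_s: 9.68
ee_pos: [0.4361, -0.3147, 0.194]
eef_rot: [-3.14, -0.001, 1.438]
force: [-0.2, 0.5, -1.8]
grip_width: 0.0154
```

```bash
cat >> h.py <<'E'
TR={"y":(.4931,-.1964,np.radians(1.9)),"g":(.4752,-.394,np.radians(-7.5))}
def tw(t,x,y,z=.008):
    X,Y,a=TR[t]; return [X+np.cos(a)*x-np.sin(a)*y,Y+np.sin(a)*x+np.cos(a)*y,z]
E
python3 -c "
from h import *
to(.435,-.3797,.0085,82.5)
c=[(-67.5,80),(67.5,80),(67.5,-80),(-67.5,-80)]
look('w4',[tw('g',a/1e3,b/1e3) for a,b in c]+[tw('g',-.0415,0,.003)])"
```

```text
t 9.68 p [ 0.4361 -0.3147  0.194 ] rpy [-179.9   -0.    82.4] F [-0.2  0.5 -1.8] w 0.0154
 rot units [-0.02 -0.01 -0.02]  shift units in FINAL frame [-3.23  0.37  9.27]  in CURRENT frame [-3.24  0.39  9.27]
```

View pics/w4.png

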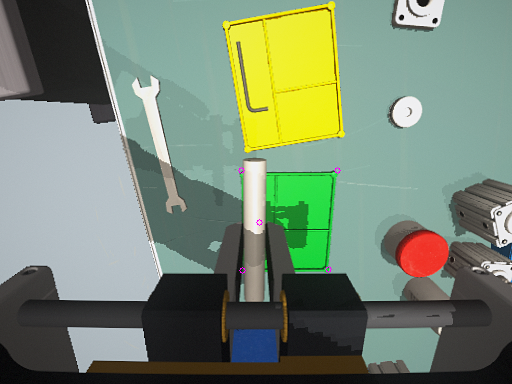

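>>> carry_out([
  {"x": -1,"y": 0.13,"z": 0,"wx": 0,"wy": 0,"wz": 0,"jaw": 0},
  {"x": -1,"y": 0.12,"z": 0,"wx": 0,"wy": 0,"wz": 0,"jaw": 0},
  {"x": -0.8,"y": 0.12,"z": 0.5,"wx": 0,"wy": 0,"wz": 0,"jaw": 0},
  {"x": -0.43,"y": 0,"z": 1,"wx": 0,"wy": 0,"wz": 0,"jaw": 0},
  {"x": 0,"y": 0,"z": 1,"wx": 0,"wy": 0,"wz": 0,"jaw": 0},
  {"x": 0,"y": 0,"z": 1,"wx": 0,"wy": 0,"wz": 0,"jaw": 0},
  {"x": 0,"y": 0,"z": 1,"wx": 0,"wy": 0,"wz": 0,"jaw": 0},
  {"x": 0,"y": 0,"z": 1,"wx": 0,"wy": 0,"wz": 0,"jaw": 0},
  {"x": 0,"y": 0,"z": 1,"wx": 0,"wy": 0,"wz": 0,"jaw": 0},
  {"x": 0,"y": 0,"z": 1,"wx": 0,"wy": 0,"wz": 0,"jaw": 0},
  {"x": 0,"y": 0,"z": 0.5,"wx": 0,"wy": 0,"wz": 0,"jaw": 0},
  {"x": 0,"y": 0,"z": 0,"wx": 0,"wy": 0,"wz": 0,"jaw": 0},
])

```text
time_s: 10.73
ee_pos: [0.4346, -0.3777, 0.0323]
eef_rot: [-3.138, -0.003, 1.439]
force: [0.7, 0.2, -1.4]
grip_width: 0.0155
```

```bash
python3 -c "
from h import *
to(.435,-.3797,.0085,82.5)
look('w5',[tw('g',-.0415,0,.003)])"
```

```text
t 10.73 p [ 0.4346 -0.3777  0.0323] rpy [-179.8   -0.2   82.5] F [ 0.7  0.2 -1.4] w 0.0155
 rot units [-0.05 -0.03 -0.01]  shift units in FINAL frame [-0.09  0.04  1.19]  in CURRENT frame [-0.1   0.04  1.19]
```

View pics/w5.png

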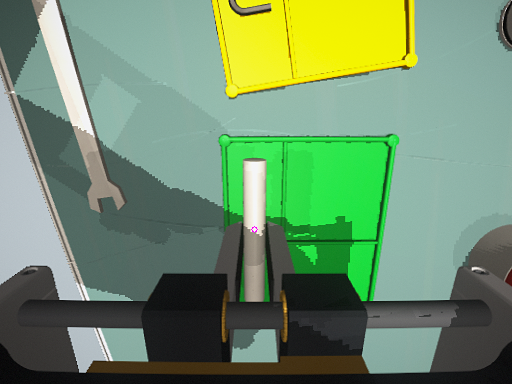

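>>> carry_out([
  {"x": -0.08,"y": 0.04,"z": 0.6,"wx": 0,"wy": 0,"wz": 0,"jaw": 0},
  {"x": 0,"y": 0,"z": 0.3,"wx": 0,"wy": 0,"wz": 0,"jaw": 0},
  {"x": 0,"y": 0,"z": 0.22,"wx": 0,"wy": 0,"wz": 0,"jaw": 0},
  {"x": 0,"y": 0,"z": 0,"wx": 0,"wy": 0,"wz": 0,"jaw": 0},
  {"x": 0,"y": 0,"z": 0,"wx": 0,"wy": 0,"wz": 0,"jaw": 0},
])

```text
time_s: 11.2
ee_pos: [0.4366, -0.3805, 0.0123]
eef_rot: [-3.141, -0.0, 1.44]
force: [-0.3, 0.4, -1.4]
grip_width: 0.0158
```

>>> carry_out([
  {"x": 0,"y": 0,"z": 0.16,"wx": 0,"wy": 0,"wz": 0,"jaw": 0},
  {"x": 0,"y": 0,"z": 0,"wx": 0,"wy": 0,"wz": 0,"jaw": 0},
  {"x": 0,"y": 0,"z": 0,"wx": 0,"wy": 0,"wz": 0,"jaw": 0},
])

```text
time_s: 11.45
ee_pos: [0.4366, -0.3805, 0.0091]
eef_rot: [3.142, 0.0, 1.44]
force: [0.2, 0.6, -1.5]
grip_width: 0.0156
```

>>> carry_out([
  {"x": 0,"y": 0,"z": 0.03,"wx": 0,"wy": 0,"wz": 0,"jaw": 0},
  {"x": 0,"y": 0,"z": 0,"wx": 0,"wy": 0,"wz": 0,"jaw": 23},
  {"x": 0,"y": 0,"z": 0,"wx": 0,"wy": 0,"wz": 0,"jaw": 23},
  {"x": 0,"y": 0,"z": 0,"wx": 0,"wy": 0,"wz": 0,"jaw": 23},
  {"x": 0,"y": 0,"z": 0,"wx": 0,"wy": 0,"wz": 0,"jaw": 23},
  {"x": 0,"y": 0,"z": -0.5,"wx": 0,"wy": 0,"wz": 0,"jaw": 23},
  {"x": 0,"y": 0,"z": -1,"wx": 0,"wy": 0,"wz": 0,"jaw": 23},
  {"x": 0,"y": 0,"z": -1,"wx": 0,"wy": 0,"wz": 0,"jaw": 60},
  {"x": 0,"y": 0,"z": -1,"wx": 0,"wy": 0,"wz": 0,"jaw": 100},
  {"x": 0,"y": 0,"z": -1,"wx": 0,"wy": 0,"wz": 0,"jaw": 100},
  {"x": 0,"y": 0,"z": -1,"wx": 0,"wy": 0,"wz": 0,"jaw": 100},
  {"x": 0,"y": 0,"z": -1,"wx": 0,"wy": 0,"wz": 0,"jaw": 100},
])

```text
time_s: 12.45
ee_pos: [0.4366, -0.3805, 0.1404]
eef_rot: [3.141, 0.0, 1.44]
force: [0.1, -0.2, 0.7]
grip_width: 0.0515
```

```bash
python3 -c "
from h import *
to(.6468,-.2524,.130,80)
to(.6626,-.1248,.130,79.3)
look('w6',[tw('g',-.0415,.064,.011),tw('g',-.0415,-.064,.011)])"
```

```text
t 12.45 p [ 0.4366 -0.3805  0.1404] rpy [180.    0.   82.5] F [ 0.1 -0.2  0.7] w 0.0515
 rot units [0.01 0.01 0.55]  shift units in FINAL frame [8.13 9.24 0.52]  in CURRENT frame [7.72 9.59 0.52]
t 12.45 p [ 0.4366 -0.3805  0.1404] rpy [180.    0.   82.5] F [ 0.1 -0.2  0.7] w 0.0515
 rot units [0.01 0.01 0.7 ]  shift units in FINAL frame [14.66  8.73  0.52]  in CURRENT frame [14.15  9.54  0.52]
```

View pics/w6.png

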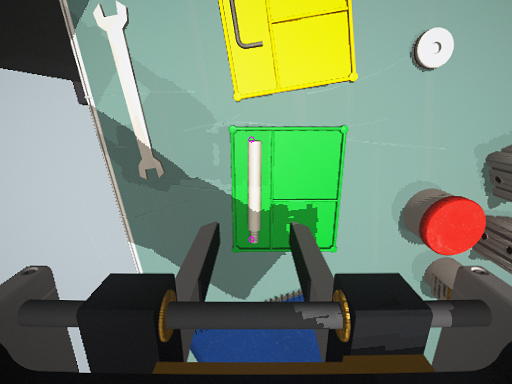

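>>> carry_out([
  {"x": 1,"y": 0.7,"z": 0,"wx": 0,"wy": 0,"wz": 0,"jaw": 100},
  {"x": 1,"y": 0.7,"z": 0,"wx": 0,"wy": 0,"wz": 0,"jaw": 100},
  {"x": 1,"y": 0.7,"z": 0,"wx": 0,"wy": 0,"wz": 0,"jaw": 100},
  {"x": 1,"y": 0.7,"z": 0,"wx": 0,"wy": 0,"wz": 0,"jaw": 100},
  {"x": 1,"y": 0.7,"z": 0,"wx": 0,"wy": 0,"wz": 0,"jaw": 100},
  {"x": 1,"y": 0.7,"z": 0,"wx": 0,"wy": 0,"wz": 0,"jaw": 100},
  {"x": 1,"y": 0.7,"z": 0,"wx": 0,"wy": 0,"wz": 0,"jaw": 100},
  {"x": 1,"y": 0.7,"z": 0,"wx": 0,"wy": 0,"wz": 0,"jaw": 100},
  {"x": 1,"y": 0.7,"z": 0,"wx": 0,"wy": 0,"wz": 0,"jaw": 100},
  {"x": 1,"y": 0.7,"z": 0,"wx": 0,"wy": 0,"wz": 0,"jaw": 100},
  {"x": 1,"y": 0.7,"z": 0,"wx": 0,"wy": 0,"wz": 0,"jaw": 100},
  {"x": 1,"y": 0.7,"z": 0,"wx": 0,"wy": 0,"wz": 0,"jaw": 100},
])

```text
time_s: 13.5
ee_pos: [0.6351, -0.1634, 0.139]
eef_rot: [3.141, 0.0, 1.44]
force: [-0.2, -0.6, -0.0]
grip_width: 0.0941
```

>>> carry_out([
  {"x": 0.8,"y": 0.4,"z": 0,"wx": 0,"wy": 0,"wz": 0,"jaw": 100},
  {"x": 0.8,"y": 0.4,"z": 0,"wx": 0,"wy": 0,"wz": 0,"jaw": 100},
  {"x": 0.55,"y": 0.34,"z": 0,"wx": 0,"wy": 0,"wz": 0,"jaw": 100},
  {"x": 0,"y": 0,"z": 0,"wx": 0,"wy": 0,"wz": 0.7,"jaw": 100},
  {"x": 0,"y": 0,"z": 0,"wx": 0,"wy": 0,"wz": 0,"jaw": 100},
])

```text
time_s: 13.92
ee_pos: [0.6629, -0.1243, 0.1386]
eef_rot: [3.142, 0.0, 1.382]
force: [0.0, -0.1, 0.8]
grip_width: 0.0939
```

```bash
python3 -c "
from h import *
to(.6626,-.1248,.0065,79.3)
import math
a=np.radians(79.3);c=np.array([.6626,-.1248]);u=np.array([np.cos(a),np.sin(a)]);v=np.array([-u[1],u[0]])
look('w7',[[*(c+.028*(i*u+j*v)),.012] for i in(-1,1) for j in (-1,1)]+[[*c,.018]])"
```

```text
t 13.92 p [ 0.6629 -0.1243  0.1386] rpy [180.    0.   79.2] F [ 0.  -0.1  0.8] w 0.0939
 rot units [ 0.    0.   -0.02]  shift units in FINAL frame [-0.03 -0.01  6.6 ]  in CURRENT frame [-0.03 -0.01  6.6 ]
```

View pics/w7.png

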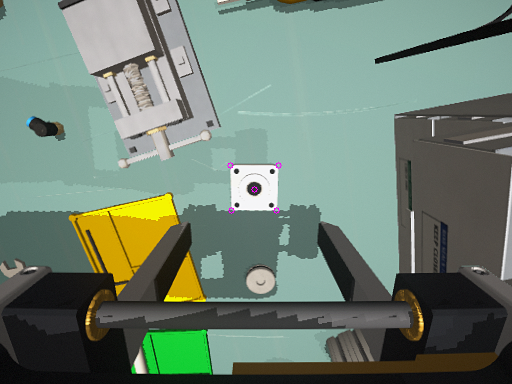

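```bash
python3 -c "
from h import *
for c in (280,300,340,390):print(ray('top',95,c,0.),ray('top',95,c,.15))
for q in ((113,396),(190,396),(250,399)):print(ray('wrist',*q,0.),ray('wrist',*q,.1))
print(ray('side',154,336,0.),ray('side',198,343,0))"
```

```text
[ 0.82794462 -0.08131092  0.        ] [ 0.7777633  -0.07227658  0.15      ]
[ 0.82716634 -0.14223955  0.        ] [ 0.77708655 -0.1252571   0.15      ]
[ 0.82549228 -0.26365931  0.        ] [ 0.77563087 -0.23083769  0.15      ]
[ 0.82318725 -0.41434668  0.        ] [ 0.77362653 -0.36186796  0.15      ]
[ 0.84050793 -0.06925182  0.        ] [ 0.78947954 -0.06038419  0.1       ]
[ 0.83714445 -0.16318496  0.        ] [ 0.78717308 -0.12479748  0.1       ]
[ 0.83876892 -0.24942249  0.        ] [ 0.78828704 -0.18393362  0.1       ]
[0.88845708 0.00727542 0.        ] [ 0.74199417 -0.17587     0.        ]
```

>>> carry_out([
  {"x": 0,"y": 0,"z": 1,"wx": 0,"wy": 0,"wz": 0,"jaw": 100},
  {"x": 0,"y": 0,"z": 1,"wx": 0,"wy": 0,"wz": 0,"jaw": 100},
  {"x": 0,"y": 0,"z": 1,"wx": 0,"wy": 0,"wz": 0,"jaw": 100},
  {"x": 0,"y": 0,"z": 1,"wx": 0,"wy": 0,"wz": 0,"jaw": 100},
  {"x": 0,"y": 0,"z": 1,"wx": 0,"wy": 0,"wz": 0,"jaw": 100},
  {"x": 0,"y": 0,"z": 1,"wx": 0,"wy": 0,"wz": 0,"jaw": 100},
  {"x": 0,"y": 0,"z": 0.6,"wx": 0,"wy": 0,"wz": 0,"jaw": 100},
  {"x": 0,"y": 0,"z": 0,"wx": 0,"wy": 0,"wz": 0,"jaw": 100},
  {"x": 0,"y": 0,"z": 0,"wx": 0,"wy": 0,"wz": 0,"jaw": 100},
  {"x": 0,"y": 0,"z": 0,"wx": 0,"wy": 0,"wz": 0,"jaw": 100},
])

```text
time_s: 14.8
ee_pos: [0.6634, -0.1252, 0.008]
eef_rot: [3.14, 0.0, 1.384]
force: [-0.2, 0.4, -0.3]
grip_width: 0.0941
```

>>> carry_out([
  {"x": 0,"y": 0.03,"z": 0.12,"wx": 0,"wy": 0,"wz": 0,"jaw": 70},
  {"x": 0,"y": 0,"z": 0,"wx": 0,"wy": 0,"wz": 0,"jaw": 65},
  {"x": 0,"y": 0,"z": 0,"wx": 0,"wy": 0,"wz": 0,"jaw": 0},
  {"x": 0,"y": 0,"z": 0,"wx": 0,"wy": 0,"wz": 0,"jaw": 0},
  {"x": 0,"y": 0,"z": 0,"wx": 0,"wy": 0,"wz": 0,"jaw": 0},
  {"x": 0,"y": 0,"z": 0,"wx": 0,"wy": 0,"wz": 0,"jaw": 0},
  {"x": 0,"y": 0,"z": 0,"wx": 0,"wy": 0,"wz": 0,"jaw": 0},
])

```text
time_s: 15.38
ee_pos: [0.6633, -0.1249, 0.0041]
eef_rot: [3.142, 0.0, 1.384]
force: [-0.3, 0.0, 1.2]
grip_width: 0.0553
```

>>> carry_out([
  {"x": 0,"y": 0,"z": 0,"wx": 0,"wy": 0,"wz": 0,"jaw": 68},
  {"x": 0,"y": 0,"z": 0,"wx": 0,"wy": 0,"wz": 0,"jaw": 68},
  {"x": 0,"y": 0,"z": -0.12,"wx": 0,"wy": 0,"wz": 0,"jaw": 68},
  {"x": 0,"y": 0,"z": 0,"wx": 0,"wy": 0,"wz": 0,"jaw": 68},
  {"x": 0,"y": 0,"z": 0,"wx": 0,"wy": 0,"wz": 0,"jaw": 0},
  {"x": 0,"y": 0,"z": 0,"wx": 0,"wy": 0,"wz": 0,"jaw": 0},
  {"x": 0,"y": 0,"z": 0,"wx": 0,"wy": 0,"wz": 0,"jaw": 0},
  {"x": 0,"y": 0,"z": 0,"wx": 0,"wy": 0,"wz": 0,"jaw": 0},
  {"x": 0,"y": 0,"z": 0,"wx": 0,"wy": 0,"wz": 0,"jaw": 0},
])

```text
time_s: 16.13
ee_pos: [0.6633, -0.1249, 0.0065]
eef_rot: [3.141, 0.0, 1.384]
force: [-0.6, 0.1, 0.8]
grip_width: 0.0555
```

```bash
python3 -c "
from h import *
print(tw('g',.0235,.034))
g=tw('g',.0235,.034); to(*g[:2],.0095,82.5)"
```

```text
[np.float64(0.5029368447777663), np.float64(-0.3633582402304617), 0.008]
t 16.13 p [ 0.6633 -0.1249  0.0065] rpy [180.    0.   79.3] F [-0.6  0.1  0.8] w 0.0555
 rot units [ 0.   0.  -0.7]  shift units in FINAL frame [-12.87  -6.39  -0.15]  in CURRENT frame [-13.2   -5.67  -0.15]
```

Lift to 0.13 and travel.

>>> carry_out([
  {"x": 0,"y": 0,"z": -0.5,"wx": 0,"wy": 0,"wz": 0,"jaw": 0},
  {"x": 0,"y": 0,"z": -1,"wx": 0,"wy": 0,"wz": -0.7,"jaw": 0},
  {"x": 0,"y": 0,"z": -1,"wx": 0,"wy": 0,"wz": 0,"jaw": 0},
  {"x": 0,"y": 0,"z": -1,"wx": 0,"wy": 0,"wz": 0,"jaw": 0},
  {"x": 0,"y": 0,"z": -1,"wx": 0,"wy": 0,"wz": 0,"jaw": 0},
  {"x": -0.5,"y": -0.25,"z": -0.5,"wx": 0,"wy": 0,"wz": 0,"jaw": 0},
  {"x": -1,"y": -0.5,"z": 0,"wx": 0,"wy": 0,"wz": 0,"jaw": 0},
  {"x": -1,"y": -0.5,"z": 0,"wx": 0,"wy": 0,"wz": 0,"jaw": 0},
  {"x": -1,"y": -0.5,"z": 0,"wx": 0,"wy": 0,"wz": 0,"jaw": 0},
  {"x": -1,"y": -0.5,"z": 0,"wx": 0,"wy": 0,"wz": 0,"jaw": 0},
  {"x": -1,"y": -0.5,"z": 0,"wx": 0,"wy": 0,"wz": 0,"jaw": 0},
  {"x": -1,"y": -0.5,"z": 0,"wx": 0,"wy": 0,"wz": 0,"jaw": 0},
])

```text
time_s: 17.13
ee_pos: [0.5804, -0.2466, 0.1063]
eef_rot: [-3.141, -0.0, 1.44]
force: [1.0, -0.1, -2.2]
grip_width: 0.0555
```

>>> carry_out([
  {"x": -1,"y": -0.5,"z": 0,"wx": 0,"wy": 0,"wz": 0,"jaw": 0},
  {"x": -1,"y": -0.5,"z": 0,"wx": 0,"wy": 0,"wz": 0,"jaw": 0},
  {"x": -1,"y": -0.5,"z": 0,"wx": 0,"wy": 0,"wz": 0,"jaw": 0},
  {"x": -1,"y": -0.5,"z": 0,"wx": 0,"wy": 0,"wz": 0,"jaw": 0},
  {"x": -1,"y": -0.5,"z": 0,"wx": 0,"wy": 0,"wz": 0,"jaw": 0},
  {"x": -0.8,"y": -0.4,"z": 0,"wx": 0,"wy": 0,"wz": 0,"jaw": 0},
  {"x": -0.57,"y": -0.24,"z": 0,"wx": 0,"wy": 0,"wz": 0,"jaw": 0},
  {"x": 0,"y": 0,"z": 0.8,"wx": 0,"wy": 0,"wz": 0,"jaw": 0},
  {"x": 0,"y": 0,"z": 1,"wx": 0,"wy": 0,"wz": 0,"jaw": 0},
  {"x": 0,"y": 0,"z": 0.8,"wx": 0,"wy": 0,"wz": 0,"jaw": 0},
  {"x": 0,"y": 0,"z": 0.6,"wx": 0,"wy": 0,"wz": 0,"jaw": 0},
  {"x": 0,"y": 0,"z": 0,"wx": 0,"wy": 0,"wz": 0,"jaw": 0},
])

```text
time_s: 18.13
ee_pos: [0.5018, -0.3627, 0.0398]
eef_rot: [-3.138, -0.002, 1.44]
force: [-0.3, -0.4, -1.5]
grip_width: 0.0553
```

```bash
python3 -c "
from h import *
g=tw('g',.0235,.034); to(*g[:2],.0095,82.5)
look('w8')"
```

```text
t 18.13 p [ 0.5018 -0.3627  0.0398] rpy [-1.798e+02 -1.000e-01  8.250e+01] F [-0.3 -0.4 -1.5] w 0.0553
 rot units [-0.04 -0.03  0.  ]  shift units in FINAL frame [-0.03  0.06  1.52]  in CURRENT frame [-0.03  0.07  1.52]
```

View pics/w8.png

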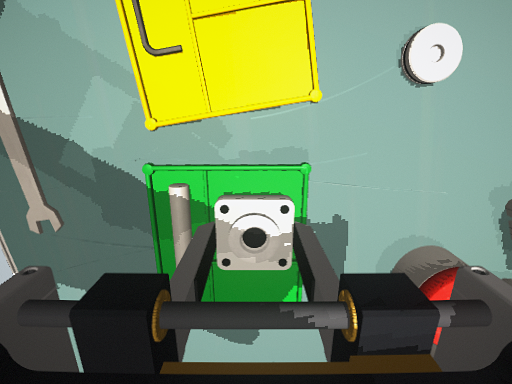

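>>> carry_out([
  {"x": 0,"y": 0.05,"z": 0.7,"wx": 0,"wy": 0,"wz": 0,"jaw": 0},
  {"x": 0,"y": 0,"z": 0.5,"wx": 0,"wy": 0,"wz": 0,"jaw": 0},
  {"x": 0,"y": 0,"z": 0.3,"wx": 0,"wy": 0,"wz": 0,"jaw": 0},
  {"x": 0,"y": 0,"z": 0,"wx": 0,"wy": 0,"wz": 0,"jaw": 0},
  {"x": 0,"y": 0,"z": 0,"wx": 0,"wy": 0,"wz": 0,"jaw": 0},
  {"x": 0,"y": 0,"z": 0,"wx": 0,"wy": 0,"wz": 0,"jaw": 0},
])

```text
time_s: 18.68
ee_pos: [0.5042, -0.3637, 0.0129]
eef_rot: [3.141, 0.0, 1.44]
force: [-0.1, 0.0, -1.8]
grip_width: 0.0555
```

>>> carry_out([
  {"x": 0,"y": 0,"z": 0.16,"wx": 0,"wy": 0,"wz": 0,"jaw": 0},
  {"x": 0,"y": 0,"z": 0,"wx": 0,"wy": 0,"wz": 0,"jaw": 0},
  {"x": 0,"y": 0,"z": 0,"wx": 0,"wy": 0,"wz": 0,"jaw": 67},
  {"x": 0,"y": 0,"z": 0,"wx": 0,"wy": 0,"wz": 0,"jaw": 67},
  {"x": 0,"y": 0,"z": 0,"wx": 0,"wy": 0,"wz": 0,"jaw": 67},
  {"x": 0,"y": 0,"z": 0,"wx": 0,"wy": 0,"wz": 0,"jaw": 67},
  {"x": 0,"y": 0,"z": -0.6,"wx": 0,"wy": 0,"wz": 0,"jaw": 67},
  {"x": 0,"y": 0,"z": -1,"wx": 0,"wy": 0,"wz": 0,"jaw": 67},
  {"x": 0,"y": 0,"z": -1,"wx": 0,"wy": 0,"wz": 0,"jaw": 67},
  {"x": 0,"y": 0,"z": -1,"wx": 0,"wy": 0,"wz": 0,"jaw": 67},
  {"x": 0,"y": 0,"z": -1,"wx": 0,"wy": 0,"wz": 0,"jaw": 67},
  {"x": 0,"y": 0,"z": -1,"wx": 0,"wy": 0,"wz": 0,"jaw": 67},
])

```text
time_s: 19.68
ee_pos: [0.504, -0.3636, 0.1234]
eef_rot: [3.141, 0.0, 1.44]
force: [0.6, 0.3, 0.2]
grip_width: 0.0632
```

```bash
python3 -c "
from h import *
to(.6468,-.2524,.0065,80)
look('w9',[[.6468,-.2524,.014]])"
```

```text
t 19.68 p [ 0.504  -0.3636  0.1234] rpy [180.    0.   82.5] F [0.6 0.3 0.2] w 0.0632
 rot units [0.01 0.01 0.55]  shift units in FINAL frame [6.71 6.07 5.84]  in CURRENT frame [6.44 6.35 5.84]
```

View pics/w9.png

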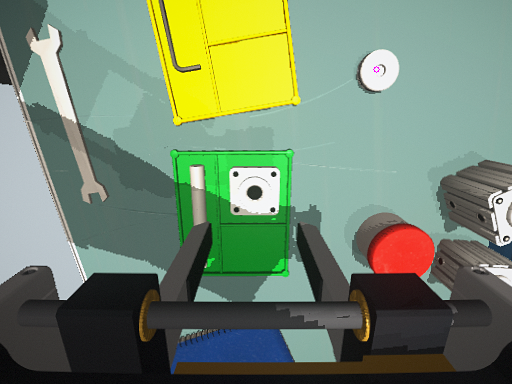

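>>> carry_out([
  {"x": 0.5,"y": 0.5,"z": 0,"wx": 0,"wy": 0,"wz": 0,"jaw": 67},
  {"x": 1,"y": 1,"z": 0,"wx": 0,"wy": 0,"wz": 0,"jaw": 67},
  {"x": 1,"y": 1,"z": 0,"wx": 0,"wy": 0,"wz": 0,"jaw": 67},
  {"x": 1,"y": 1,"z": 0,"wx": 0,"wy": 0,"wz": 0,"jaw": 67},
  {"x": 1,"y": 1,"z": 0,"wx": 0,"wy": 0,"wz": 0,"jaw": 67},
  {"x": 1,"y": 1,"z": 0,"wx": 0,"wy": 0,"wz": 0,"jaw": 75},
  {"x": 0.94,"y": 0.85,"z": 0.5,"wx": 0,"wy": 0,"wz": 0,"jaw": 75},
  {"x": 0,"y": 0,"z": 1,"wx": 0,"wy": 0,"wz": 0,"jaw": 75},
  {"x": 0,"y": 0,"z": 1,"wx": 0,"wy": 0,"wz": 0,"jaw": 75},
  {"x": 0,"y": 0,"z": 0.5,"wx": 0,"wy": 0,"wz": 0,"jaw": 75},
  {"x": 0,"y": 0,"z": 0,"wx": 0,"wy": 0,"wz": 0,"jaw": 75},
])

```text
time_s: 20.65
ee_pos: [0.6456, -0.2512, 0.0578]
eef_rot: [-3.137, -0.002, 1.44]
force: [0.5, -0.4, -0.2]
grip_width: 0.0705
```

```bash
python3 -c "
from h import *
to(.6468,-.2524,.0065,82.5)
look('w10',[[.6468,-.2524,.014]])"
```

```text
t 20.65 p [ 0.6456 -0.2512  0.0578] rpy [-1.797e+02 -1.000e-01  8.250e+01] F [ 0.5 -0.4 -0.2] w 0.0705
 rot units [-0.06 -0.02  0.01]  shift units in FINAL frame [-0.05  0.07  2.56]  in CURRENT frame [-0.06  0.08  2.56]
```

View pics/w10.png

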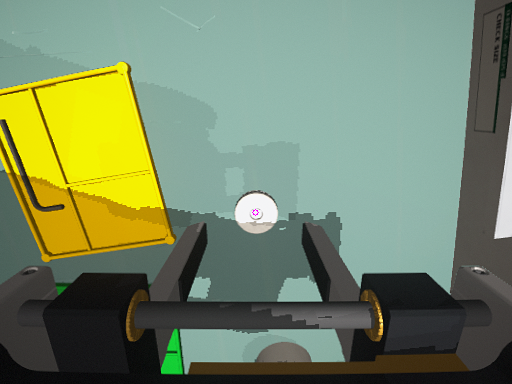

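>>> carry_out([
  {"x": 0,"y": 0,"z": 1,"wx": 0,"wy": 0,"wz": 0,"jaw": 75},
  {"x": 0,"y": 0,"z": 1,"wx": 0,"wy": 0,"wz": 0,"jaw": 75},
  {"x": 0,"y": 0,"z": 0.5,"wx": 0,"wy": 0,"wz": 0,"jaw": 75},
  {"x": 0,"y": 0,"z": 0.22,"wx": 0,"wy": 0,"wz": 0,"jaw": 75},
  {"x": 0,"y": 0,"z": 0,"wx": 0,"wy": 0,"wz": 0,"jaw": 60},
  {"x": 0,"y": 0,"z": 0,"wx": 0,"wy": 0,"wz": 0,"jaw": 0},
  {"x": 0,"y": 0,"z": 0,"wx": 0,"wy": 0,"wz": 0,"jaw": 0},
  {"x": 0,"y": 0,"z": 0,"wx": 0,"wy": 0,"wz": 0,"jaw": 0},
  {"x": 0,"y": 0,"z": 0,"wx": 0,"wy": 0,"wz": 0,"jaw": 0},
  {"x": 0,"y": 0,"z": 0,"wx": 0,"wy": 0,"wz": 0,"jaw": 0},
  {"x": 0,"y": 0,"z": 0,"wx": 0,"wy": 0,"wz": 0,"jaw": 0},
])

```text
time_s: 21.62
ee_pos: [0.647, -0.2526, 0.0076]
eef_rot: [3.141, 0.0, 1.44]
force: [-1.3, 0.7, 4.6]
grip_width: 0.0379
```

```bash
python3 -c "
from h import *
g=tw('y',.0235,.034); print(g); to(*g[:2],.0095,82.5)"
```

```text
[np.float64(0.5154598040094214), np.float64(-0.1616395459658499), 0.008]
t 21.62 p [ 0.647  -0.2526  0.0076] rpy [179.9   0.   82.5] F [-1.3  0.7  4.6] w 0.0379
 rot units [0.01 0.   0.  ]  shift units in FINAL frame [ 3.65 -7.11 -0.1 ]  in CURRENT frame [ 3.65 -7.11 -0.1 ]
```

>>> carry_out([
  {"x": 0,"y": 0,"z": -0.5,"wx": 0,"wy": 0,"wz": 0,"jaw": 0},
  {"x": 0,"y": 0,"z": -1,"wx": 0,"wy": 0,"wz": 0,"jaw": 0},
  {"x": 0,"y": 0,"z": -1,"wx": 0,"wy": 0,"wz": 0,"jaw": 0},
  {"x": 0.35,"y": -0.61,"z": -0.5,"wx": 0,"wy": 0,"wz": 0,"jaw": 0},
  {"x": 0.5,"y": -1,"z": 0,"wx": 0,"wy": 0,"wz": 0,"jaw": 0},
  {"x": 0.5,"y": -1,"z": 0,"wx": 0,"wy": 0,"wz": 0,"jaw": 0},
  {"x": 0.5,"y": -1,"z": 0,"wx": 0,"wy": 0,"wz": 0,"jaw": 0},
  {"x": 0.5,"y": -1,"z": 0,"wx": 0,"wy": 0,"wz": 0,"jaw": 0},
  {"x": 0.5,"y": -1,"z": 0,"wx": 0,"wy": 0,"wz": 0,"jaw": 0},
  {"x": 0.5,"y": -1,"z": 0,"wx": 0,"wy": 0,"wz": 0,"jaw": 0},
  {"x": 0.3,"y": -0.5,"z": 0.5,"wx": 0,"wy": 0,"wz": 0,"jaw": 0},
  {"x": 0,"y": 0,"z": 0.8,"wx": 0,"wy": 0,"wz": 0,"jaw": 0},
])

```text
time_s: 22.62
ee_pos: [0.5147, -0.1606, 0.0426]
eef_rot: [3.139, 0.001, 1.441]
force: [0.3, -0.1, -0.6]
grip_width: 0.0379
```

```bash
python3 -c "
from h import *
g=tw('y',.0235,.034); print(g); to(*g[:2],.011,82.5); look('w11')"
```

```text
[np.float64(0.5154598040094214), np.float64(-0.1616395459658499), 0.008]
t 22.62 p [ 0.5147 -0.1606  0.0426] rpy [179.9   0.   82.5] F [ 0.3 -0.1 -0.6] w 0.0379
 rot units [0.03 0.01 0.01]  shift units in FINAL frame [-0.04  0.05  1.58]  in CURRENT frame [-0.04  0.04  1.58]
```

View pics/w11.png

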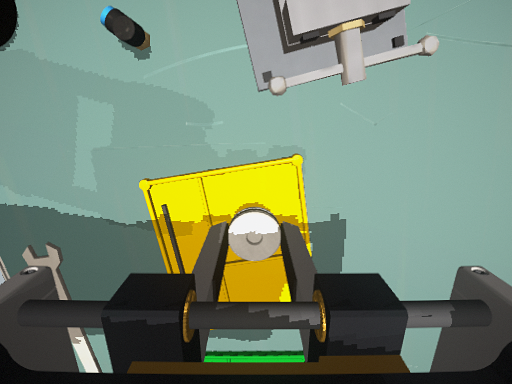

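>>> carry_out([
  {"x": 0,"y": 0.05,"z": 0.7,"wx": 0,"wy": 0,"wz": 0,"jaw": 0},
  {"x": 0,"y": 0,"z": 0.5,"wx": 0,"wy": 0,"wz": 0,"jaw": 0},
  {"x": 0,"y": 0,"z": 0.2,"wx": 0,"wy": 0,"wz": 0,"jaw": 0},
  {"x": 0,"y": 0,"z": 0,"wx": 0,"wy": 0,"wz": 0,"jaw": 0},
  {"x": 0,"y": 0,"z": 0,"wx": 0,"wy": 0,"wz": 0,"jaw": 0},
  {"x": 0,"y": 0,"z": 0,"wx": 0,"wy": 0,"wz": 0,"jaw": 0},
])

```text
time_s: 23.17
ee_pos: [0.5166, -0.1618, 0.0135]
eef_rot: [3.141, 0.0, 1.44]
force: [-0.4, 0.2, -1.2]
grip_width: 0.0377
```

>>> carry_out([
  {"x": 0,"y": 0,"z": 0.13,"wx": 0,"wy": 0,"wz": 0,"jaw": 0},
  {"x": 0,"y": 0,"z": 0,"wx": 0,"wy": 0,"wz": 0,"jaw": 0},
  {"x": 0,"y": 0,"z": 0,"wx": 0,"wy": 0,"wz": 0,"jaw": 0},
  {"x": 0,"y": 0,"z": 0,"wx": 0,"wy": 0,"wz": 0,"jaw": 50},
  {"x": 0,"y": 0,"z": 0,"wx": 0,"wy": 0,"wz": 0,"jaw": 50},
  {"x": 0,"y": 0,"z": 0,"wx": 0,"wy": 0,"wz": 0,"jaw": 50},
  {"x": 0,"y": 0,"z": 0,"wx": 0,"wy": 0,"wz": 0,"jaw": 50},
  {"x": 0,"y": 0,"z": -0.6,"wx": 0,"wy": 0,"wz": 0,"jaw": 50},
  {"x": 0,"y": 0,"z": -1,"wx": 0,"wy": 0,"wz": 0,"jaw": 50},
  {"x": 0,"y": 0,"z": -1,"wx": 0,"wy": 0,"wz": 0,"jaw": 50},
  {"x": 0,"y": 0,"z": -1,"wx": 0,"wy": 0,"wz": 0,"jaw": 50},
  {"x": 0,"y": 0,"z": -1,"wx": 0,"wy": 0,"wz": 0,"jaw": 50},
])

```text
time_s: 24.17
ee_pos: [0.5162, -0.1616, 0.1042]
eef_rot: [3.141, 0.0, 1.44]
force: [-0.5, 0.2, -0.3]
grip_width: 0.0469
```

```bash
python3 -c "
from h import *
to(.4460,-.0130,.10,123); to(.4332,.1247,.1,80);look('w12',[[.4462,-.0132,.03],[.4332,.1247,.042]])"
```

```text
t 24.17 p [ 0.5162 -0.1616  0.1042] rpy [180.    0.   82.5] F [-0.5  0.2 -0.3] w 0.0469
 rot units [ 0.01  0.   -8.83]  shift units in FINAL frame [8.14 1.1  0.21]  in CURRENT frame [ 6.91 -4.45  0.2 ]
t 24.17 p [ 0.5162 -0.1616  0.1042] rpy [180.    0.   82.5] F [-0.5  0.2 -0.3] w 0.0469
 rot units [0.01 0.   0.55]  shift units in FINAL frame [13.38 -6.57  0.21]  in CURRENT frame [13.65 -5.98  0.2 ]
```

View pics/w12.png

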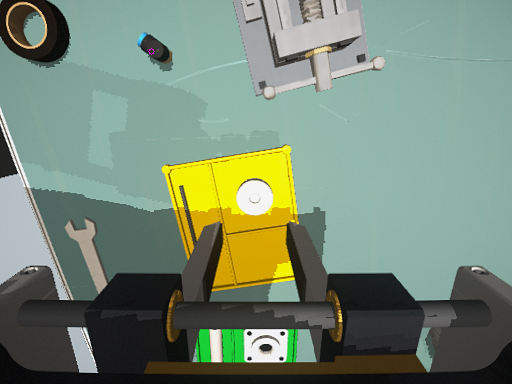

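>>> carry_out([
  {"x": 0.5,"y": 0,"z": 0,"wx": 0,"wy": 0,"wz": -1,"jaw": 50},
  {"x": 0.5,"y": 0,"z": 0,"wx": 0,"wy": 0,"wz": -1,"jaw": 50},
  {"x": 0.5,"y": 0,"z": 0,"wx": 0,"wy": 0,"wz": -1,"jaw": 50},
  {"x": 0.5,"y": 0,"z": 0,"wx": 0,"wy": 0,"wz": -1,"jaw": 50},
  {"x": 0.5,"y": 0,"z": 0,"wx": 0,"wy": 0,"wz": -1,"jaw": 50},
  {"x": 0.5,"y": 0,"z": 0,"wx": 0,"wy": 0,"wz": -1,"jaw": 50},
  {"x": 0.5,"y": 0,"z": 0,"wx": 0,"wy": 0,"wz": -1,"jaw": 50},
  {"x": 0.5,"y": 0,"z": 0,"wx": 0,"wy": 0,"wz": -1,"jaw": 50},
  {"x": 0.5,"y": 0,"z": 0,"wx": 0,"wy": 0,"wz": -0.8,"jaw": 50},
])

```text
time_s: 24.97
ee_pos: [0.4995, -0.0746, 0.1028]
eef_rot: [3.141, 0.0, 2.148]
force: [0.2, 0.5, -0.3]
grip_width: 0.0472
```

```bash
python3 -c "
from h import *
to(.4460,-.0130,.10,123)"
```

```text
t 24.97 p [ 0.4995 -0.0746  0.1028] rpy [180.    0.  123.1] F [ 0.2  0.5 -0.3] w 0.0472
 rot units [0.   0.   0.02]  shift units in FINAL frame [ 4.04 -0.57  0.14]  in CURRENT frame [ 4.04 -0.56  0.14]
```

>>> carry_out([
  {"x": 1,"y": -0.15,"z": 0,"wx": 0,"wy": 0,"wz": 0,"jaw": 50},
  {"x": 1,"y": -0.15,"z": 0,"wx": 0,"wy": 0,"wz": 0,"jaw": 50},
  {"x": 1,"y": -0.15,"z": 0,"wx": 0,"wy": 0,"wz": 0,"jaw": 50},
  {"x": 0.7,"y": -0.12,"z": 0,"wx": 0,"wy": 0,"wz": 0,"jaw": 50},
  {"x": 0.34,"y": 0,"z": 0,"wx": 0,"wy": 0,"wz": 0,"jaw": 50},
  {"x": 0,"y": 0,"z": 0,"wx": 0,"wy": 0,"wz": 0,"jaw": 50},
])

```text
time_s: 25.47
ee_pos: [0.446, -0.0127, 0.1028]
eef_rot: [3.141, 0.0, 2.145]
force: [0.4, -0.0, -0.4]
grip_width: 0.0471
```

```bash
python3 -c "
from h import *
to(.4460,-.0130,.003,123); 
o=ctrl.get_obs()
look('w13',[[.4462,-.0132,.03],[.4399,-.0017,.022]])
im=cv2.imread('pics/w13.png');cv2.imwrite('pics/w13z.png',cv2.resize(im[130:280,156:356],None,fx=4,fy=4,interpolation=cv2.INTER_CUBIC))"
```

```text
t 25.47 p [ 0.446  -0.0127  0.1028] rpy [180.    0.  122.9] F [ 0.4 -0.  -0.4] w 0.0471
 rot units [ 0.01  0.   -0.02]  shift units in FINAL frame [-0.01 -0.01  4.99]  in CURRENT frame [-0.01 -0.01  4.99]
```

View pics/w13z.png

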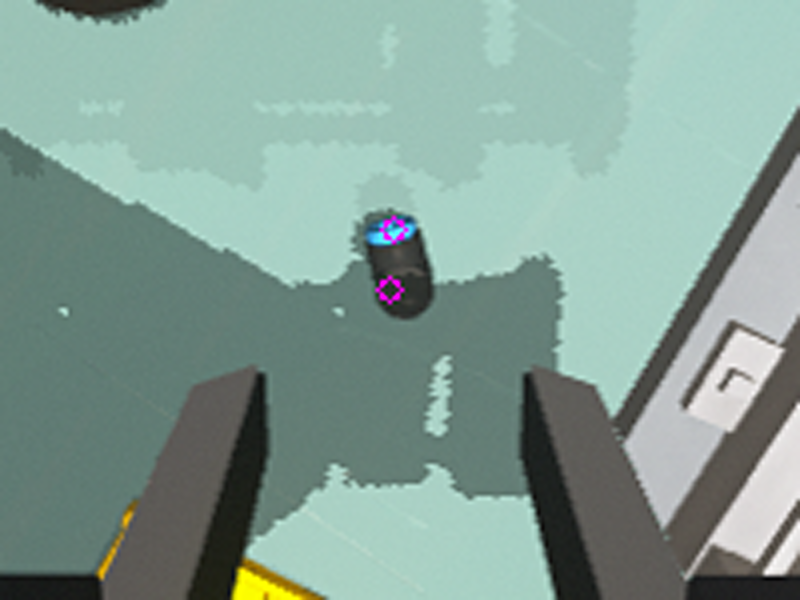

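View pics/w13.png

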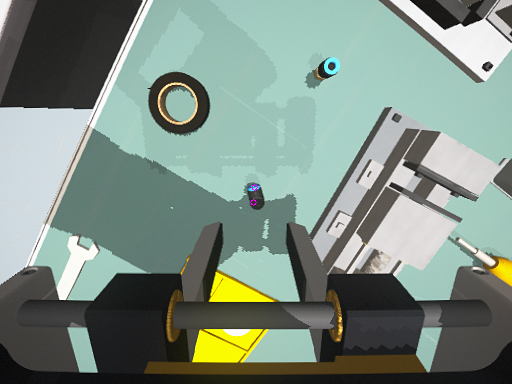

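```bash
python3 -c "
from h import *
def P(x,y,z): return ray('wrist',(y+.5)/4-.5+130,(x+.5)/4-.5+156,z)
for a,b in (((368,240),(378,298)),((416,228),(433,288))):
    A=P(*a,.0225);B=P(*b,.0225);d=A-B;print(A,B,np.degrees(np.arctan2(d[1],d[0])))
F=P(391,229,.0225);print('blue',F);B=P(405,295,.0285);print('rear',B);d=F-B;print(np.degrees(np.arctan2(d[1],d[0])),np.linalg.norm(d[:2]))"
```

```text
[ 0.43545338 -0.00709993  0.0225    ] [ 0.44603601 -0.01887264  0.0225    ] 131.9527481512951
[0.4439901  0.00220173 0.0225    ] [ 0.45649888 -0.00884763  0.0225    ] 138.54492276421948
blue [ 0.43879884 -0.0014719   0.0225    ]
rear [ 0.45028801 -0.01270104  0.0285    ]
135.65575413442588 0.01606531406295884
```

```bash
python3 -c "
from h import *
def P(cam,x,y,ox,oy,k,z): return ray(cam,(y+.5)/k-.5+oy,(x+.5)/k-.5+ox,z)
for z in (0,.03,.05,.07,.09):
  print(z,'L',P('top',490,115,90,150,4,z)[:2].round(3),P('side',327,103,140,120,3.3,z)[:2].round(3),'M',P('top',588,110,90,150,4,z)[:2].round(3),P('side',375,145,140,120,3.3,z)[:2].round(3))
  print(' w near corner of top',ray('wrist',230,320,z)[:2])
to(.4457,-.0083,.0035,135)"
```

```text
0 L [0.574 0.126] [0.625 0.22 ] M [0.577 0.052] [0.624 0.124]
 w near corner of top [ 0.53549148 -0.00819365]
0.03 L [0.57  0.122] [0.602 0.179] M [0.573 0.05 ] [0.601 0.088]
 w near corner of top [ 0.52114903 -0.00111874]
0.05 L [0.568 0.12 ] [0.586 0.152] M [0.571 0.049] [0.585 0.064]
 w near corner of top [0.5115874  0.00359786]
0.07 L [0.566 0.117] [0.571 0.125] M [0.569 0.048] [0.57  0.039]
 w near corner of top [0.50202576 0.00831446]
0.09 L [0.564 0.115] [0.556 0.098] M [0.566 0.047] [0.555 0.015]
 w near corner of top [0.49246413 0.01303106]
t 25.52 p [ 0.4466 -0.0133  0.1028] rpy [180.    0.  122.9] F [0.3 0.  0. ] w 0.0467
 rot units [ 0.01  0.01 -2.64]  shift units in FINAL frame [0.21 0.15 4.96]  in CURRENT frame [0.24 0.1  4.96]
```

>>> carry_out([
  {"x": 0,"y": 0,"z": 0,"wx": 0,"wy": 0,"wz": -1,"jaw": 50},
  {"x": 0,"y": 0,"z": 0,"wx": 0,"wy": 0,"wz": -1,"jaw": 50},
  {"x": 0,"y": 0,"z": 0,"wx": 0,"wy": 0,"wz": -0.64,"jaw": 50},
  {"x": 0.2,"y": 0.15,"z": 0,"wx": 0,"wy": 0,"wz": 0,"jaw": 50},
  {"x": 0,"y": 0,"z": 0.6,"wx": 0,"wy": 0,"wz": 0,"jaw": 50},
  {"x": 0,"y": 0,"z": 0.9,"wx": 0,"wy": 0,"wz": 0,"jaw": 50},
  {"x": 0,"y": 0,"z": 0.5,"wx": 0,"wy": 0,"wz": 0,"jaw": 50},
  {"x": 0,"y": 0,"z": 0,"wx": 0,"wy": 0,"wz": 0,"jaw": 50},
  {"x": 0,"y": 0,"z": 0,"wx": 0,"wy": 0,"wz": 0,"jaw": 50},
])

```text
time_s: 26.27
ee_pos: [0.4456, -0.0085, 0.0622]
eef_rot: [-3.141, -0.001, 2.354]
force: [0.3, -0.1, -0.3]
grip_width: 0.0471
```

```bash
python3 -c "
from h import *
to(.4457,-.0083,.0035,135)
look('w14',[[.4457,-.0083,.022]])
im=cv2.imread('pics/w14.png');cv2.imwrite('pics/w14z.png',cv2.resize(im[130:280,156:356],None,fx=4,fy=4,interpolation=cv2.INTER_CUBIC))"
```

```text
t 26.27 p [ 0.4456 -0.0085  0.0622] rpy [-180.    -0.   134.9] F [ 0.3 -0.1 -0.3] w 0.0471
 rot units [-0.01 -0.01 -0.03]  shift units in FINAL frame [0.01 0.01 2.94]  in CURRENT frame [0.   0.01 2.94]
```

View pics/w14z.png

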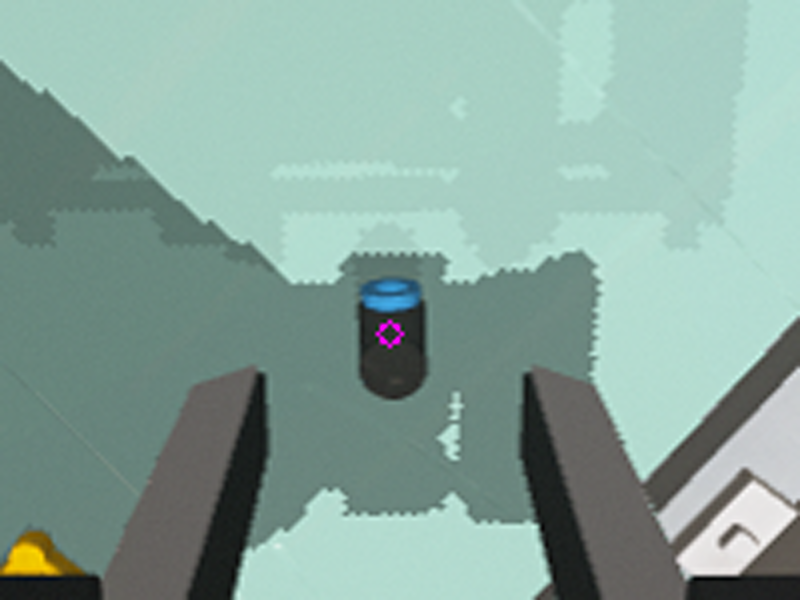

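>>> carry_out([
  {"x": 0,"y": 0,"z": 1,"wx": 0,"wy": 0,"wz": 0,"jaw": 50},
  {"x": 0,"y": 0,"z": 1,"wx": 0,"wy": 0,"wz": 0,"jaw": 50},
  {"x": 0,"y": 0,"z": 0.6,"wx": 0,"wy": 0,"wz": 0,"jaw": 50},
  {"x": 0,"y": 0,"z": 0.3,"wx": 0,"wy": 0,"wz": 0,"jaw": 50},
  {"x": 0,"y": 0,"z": 0,"wx": 0,"wy": 0,"wz": 0,"jaw": 50},
  {"x": 0,"y": 0,"z": 0,"wx": 0,"wy": 0,"wz": 0,"jaw": 0},
  {"x": 0,"y": 0,"z": 0,"wx": 0,"wy": 0,"wz": 0,"jaw": 0},
  {"x": 0,"y": 0,"z": 0,"wx": 0,"wy": 0,"wz": 0,"jaw": 0},
  {"x": 0,"y": 0,"z": 0,"wx": 0,"wy": 0,"wz": 0,"jaw": 0},
  {"x": 0,"y": 0,"z": 0,"wx": 0,"wy": 0,"wz": 0,"jaw": 0},
  {"x": 0,"y": 0,"z": 0,"wx": 0,"wy": 0,"wz": 0,"jaw": 0},
], squeeze=20)

```text
time_s: 27.23
ee_pos: [0.4457, -0.0085, 0.0045]
eef_rot: [3.141, 0.0, 2.355]
force: [-0.8, 1.1, 1.8]
grip_width: 0.0139
```

```bash
python3 -c "
from h import *
g=tw('g',.0235,-.0435);print(g);to(*g[:2],.008,135);to(*g[:2],.008,82.5)"
```

```text
[np.float64(0.4928210648807123), np.float64(-0.440195216986932), 0.008]
t 27.23 p [ 0.4457 -0.0085  0.0045] rpy [180.    0.  134.9] F [-0.8  1.1  1.8] w 0.0139
 rot units [ 0.    0.   -0.01]  shift units in FINAL frame [-16.93 -13.6   -0.17]  in CURRENT frame [-16.94 -13.58  -0.17]
t 27.23 p [ 0.4457 -0.0085  0.0045] rpy [180.    0.  134.9] F [-0.8  1.1  1.8] w 0.0139
 rot units [1.000e-02 0.000e+00 1.144e+01]  shift units in FINAL frame [-21.09   5.15  -0.17]  in CURRENT frame [-16.94 -13.58  -0.17]
```

>>> carry_out([
  {"x": 0,"y": 0,"z": -0.5,"wx": 0,"wy": 0,"wz": 0,"jaw": 0},
  {"x": 0,"y": 0,"z": -1,"wx": 0,"wy": 0,"wz": 0,"jaw": 0},
  {"x": 0,"y": 0,"z": -1,"wx": 0,"wy": 0,"wz": 0,"jaw": 0},
  {"x": 0,"y": 0,"z": -1,"wx": 0,"wy": 0,"wz": 0,"jaw": 0},
  {"x": 0,"y": 0,"z": -1,"wx": 0,"wy": 0,"wz": 0,"jaw": 0},
  {"x": -0.5,"y": -0.4,"z": -0.5,"wx": 0,"wy": 0,"wz": 0,"jaw": 0},
  {"x": -1,"y": -0.8,"z": 0,"wx": 0,"wy": 0,"wz": 0,"jaw": 0},
  {"x": -1,"y": -0.8,"z": 0,"wx": 0,"wy": 0,"wz": 0,"jaw": 0},
  {"x": -1,"y": -0.8,"z": 0,"wx": 0,"wy": 0,"wz": 0,"jaw": 0},
  {"x": -1,"y": -0.8,"z": 0,"wx": 0,"wy": 0,"wz": 0,"jaw": 0},
  {"x": -1,"y": -0.8,"z": 0,"wx": 0,"wy": 0,"wz": 0,"jaw": 0},
  {"x": -1,"y": -0.8,"z": 0,"wx": 0,"wy": 0,"wz": 0,"jaw": 0},
])

```text
time_s: 28.23
ee_pos: [0.4637, -0.1753, 0.1051]
eef_rot: [3.141, 0.0, 2.355]
force: [-0.0, -0.2, -0.8]
grip_width: 0.0139
```

>>> carry_out([
  {"x": -1,"y": -0.8,"z": 0,"wx": 0,"wy": 0,"wz": 0,"jaw": 0},
  {"x": -1,"y": -0.8,"z": 0,"wx": 0,"wy": 0,"wz": 0,"jaw": 0},
  {"x": -1,"y": -0.8,"z": 0,"wx": 0,"wy": 0,"wz": 0,"jaw": 0},
  {"x": -1,"y": -0.8,"z": 0,"wx": 0,"wy": 0,"wz": 0,"jaw": 0},
  {"x": -1,"y": -0.8,"z": 0,"wx": 0,"wy": 0,"wz": 0,"jaw": 0},
  {"x": -1,"y": -0.8,"z": 0,"wx": 0,"wy": 0,"wz": 0,"jaw": 0},
  {"x": -1,"y": -0.8,"z": 0,"wx": 0,"wy": 0,"wz": 0,"jaw": 0},
  {"x": -1,"y": -0.8,"z": 0,"wx": 0,"wy": 0,"wz": 0,"jaw": 0},
  {"x": -1,"y": -0.8,"z": 0,"wx": 0,"wy": 0,"wz": 0,"jaw": 0},
  {"x": -0.8,"y": -0.7,"z": 0,"wx": 0,"wy": 0,"wz": 0,"jaw": 0},
  {"x": -0.6,"y": -0.5,"z": 0,"wx": 0,"wy": 0,"wz": 0,"jaw": 0},
  {"x": 0,"y": 0,"z": 0,"wx": 0,"wy": 0,"wz": 0,"jaw": 0},
])

```text
time_s: 29.23
ee_pos: [0.4912, -0.4422, 0.1046]
eef_rot: [-3.141, 0.0, 2.353]
force: [-0.1, 0.2, -0.4]
grip_width: 0.0141
```

```bash
python3 -c "
from h import *
g=tw('g',.0235,-.0435);to(*g[:2],.008,135);look('w15')"
```

```text
t 29.23 p [ 0.4912 -0.4422  0.1046] rpy [-180.     0.   134.8] F [-0.1  0.2 -0.4] w 0.0141
 rot units [-0.    0.   -0.04]  shift units in FINAL frame [0.01 0.13 4.83]  in CURRENT frame [0.02 0.13 4.83]
```

View pics/w15.png

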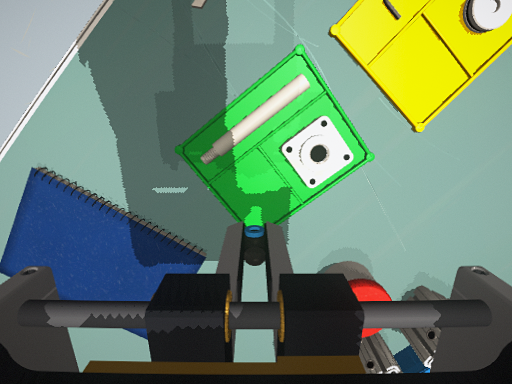

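>>> carry_out([
  {"x": 0,"y": 0.13,"z": 1,"wx": 0,"wy": 0,"wz": 0,"jaw": 0},
  {"x": 0,"y": 0,"z": 1,"wx": 0,"wy": 0,"wz": 0,"jaw": 0},
  {"x": 0,"y": 0,"z": 1,"wx": 0,"wy": 0,"wz": 0,"jaw": 0},
  {"x": 0,"y": 0,"z": 0.8,"wx": 0,"wy": 0,"wz": 0,"jaw": 0},
  {"x": 0,"y": 0,"z": 0.5,"wx": 0,"wy": 0,"wz": 0,"jaw": 0},
  {"x": 0,"y": 0,"z": 0.3,"wx": 0,"wy": 0,"wz": 0,"jaw": 0},
  {"x": 0,"y": 0,"z": 0,"wx": 0,"wy": 0,"wz": 0,"jaw": 0},
  {"x": 0,"y": 0,"z": 0,"wx": 0,"wy": 0,"wz": 0,"jaw": 0},
  {"x": 0,"y": 0,"z": 0,"wx": 0,"wy": 0,"wz": 0,"jaw": 0},
])

```text
time_s: 30.03
ee_pos: [0.4941, -0.4383, 0.0135]
eef_rot: [3.142, 0.002, 2.355]
force: [-0.3, -0.4, -0.2]
grip_width: 0.0141
```

>>> carry_out([
  {"x": 0,"y": 0,"z": 0.15,"wx": 0,"wy": 0,"wz": 0,"jaw": 0},
  {"x": 0,"y": 0,"z": 0,"wx": 0,"wy": 0,"wz": 0,"jaw": 0},
  {"x": 0,"y": 0,"z": 0,"wx": 0,"wy": 0,"wz": 0,"jaw": 0},
  {"x": 0,"y": 0,"z": 0,"wx": 0,"wy": 0,"wz": 0,"jaw": 0},
  {"x": 0,"y": 0,"z": 0,"wx": 0,"wy": 0,"wz": 0,"jaw": 0},
])

```text
time_s: 30.45
ee_pos: [0.4937, -0.4381, 0.0094]
eef_rot: [-3.142, 0.0, 2.355]
force: [-1.1, -0.6, -0.7]
grip_width: 0.0137
```

>>> carry_out([
  {"x": 0,"y": 0,"z": 0.08,"wx": 0,"wy": 0,"wz": 0,"jaw": 0},
  {"x": 0,"y": 0,"z": 0,"wx": 0,"wy": 0,"wz": 0,"jaw": 0},
  {"x": 0,"y": 0,"z": 0,"wx": 0,"wy": 0,"wz": 0,"jaw": 0},
  {"x": 0,"y": 0,"z": 0,"wx": 0,"wy": 0,"wz": 0,"jaw": 0},
])

```text
time_s: 30.78
ee_pos: [0.4937, -0.438, 0.0077]
eef_rot: [-3.142, 0.0, 2.355]
force: [0.6, -0.4, 0.8]
grip_width: 0.014
```

>>> carry_out([
  {"x": 0,"y": 0,"z": 0,"wx": 0,"wy": 0,"wz": 0,"jaw": 18},
  {"x": 0,"y": 0,"z": 0,"wx": 0,"wy": 0,"wz": 0,"jaw": 24},
  {"x": 0,"y": 0,"z": 0,"wx": 0,"wy": 0,"wz": 0,"jaw": 28},
  {"x": 0,"y": 0,"z": 0,"wx": 0,"wy": 0,"wz": 0,"jaw": 28},
  {"x": 0,"y": 0,"z": -0.4,"wx": 0,"wy": 0,"wz": 0,"jaw": 28},
  {"x": 0,"y": 0,"z": -0.7,"wx": 0,"wy": 0,"wz": 0,"jaw": 28},
  {"x": 0,"y": 0,"z": -1,"wx": 0,"wy": 0,"wz": 0,"jaw": 28},
  {"x": 0,"y": 0,"z": -1,"wx": 0,"wy": 0,"wz": 0,"jaw": 28},
  {"x": 0,"y": 0,"z": -1,"wx": 0,"wy": 0,"wz": 0,"jaw": 40},
  {"x": 0,"y": 0,"z": -1,"wx": 0,"wy": 0,"wz": 0,"jaw": 40},
  {"x": 0,"y": 0,"z": -1,"wx": 0,"wy": 0,"wz": 0,"jaw": 40},
])

```text
time_s: 31.7
ee_pos: [0.4937, -0.4381, 0.1324]
eef_rot: [3.142, 0.001, 2.355]
force: [-0.8, 0.5, 0.2]
grip_width: 0.0369
```

```bash
python3 -c "
from h import *
to(.4332,.1247,.12,82.5);look('w16')"
```

```text
t 31.7 p [ 0.4937 -0.4381  0.1324] rpy [1.800e+02 1.000e-01 1.349e+02] F [-0.8  0.5  0.2] w 0.0369
 rot units [1.000e-02 2.000e-02 1.144e+01]  shift units in FINAL frame [27.5  -6.67  0.62]  in CURRENT frame [22.05 17.74  0.59]
```

View pics/w16.png

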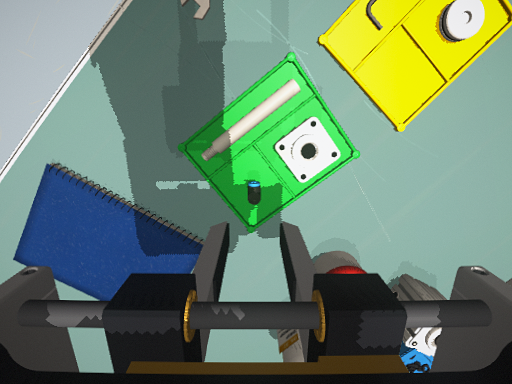

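>>> carry_out([
  {"x": 0.5,"y": 0,"z": 0,"wx": 0,"wy": 0,"wz": 1,"jaw": 50},
  {"x": 1,"y": 0,"z": 0,"wx": 0,"wy": 0,"wz": 1,"jaw": 50},
  {"x": 1,"y": 0,"z": 0,"wx": 0,"wy": 0,"wz": 1,"jaw": 50},
  {"x": 1,"y": 0,"z": 0,"wx": 0,"wy": 0,"wz": 1,"jaw": 50},
  {"x": 1,"y": 0,"z": 0,"wx": 0,"wy": 0,"wz": 1,"jaw": 50},
  {"x": 1,"y": 0,"z": 0,"wx": 0,"wy": 0,"wz": 1,"jaw": 50},
  {"x": 1,"y": 0,"z": 0,"wx": 0,"wy": 0,"wz": 1,"jaw": 50},
  {"x": 1,"y": 0,"z": 0,"wx": 0,"wy": 0,"wz": 1,"jaw": 50},
  {"x": 1,"y": 0,"z": 0,"wx": 0,"wy": 0,"wz": 1,"jaw": 50},
  {"x": 1,"y": 0,"z": 0,"wx": 0,"wy": 0,"wz": 1,"jaw": 50},
  {"x": 1,"y": 0,"z": 0,"wx": 0,"wy": 0,"wz": 1,"jaw": 50},
  {"x": 1,"y": 0,"z": 0,"wx": 0,"wy": 0,"wz": 0.44,"jaw": 50},
])

```text
time_s: 32.75
ee_pos: [0.4226, -0.2269, 0.1308]
eef_rot: [3.14, 0.001, 1.435]
force: [0.2, 0.4, -0.2]
grip_width: 0.0471
```

```bash
python3 -c "
from h import *
to(.4332,.1247,.12,82.5)"
```

```text
t 32.75 p [ 0.4226 -0.2269  0.1308] rpy [179.9   0.   82.2] F [ 0.2  0.4 -0.2] w 0.0471
 rot units [ 0.02  0.01 -0.06]  shift units in FINAL frame [17.5  -1.77  0.54]  in CURRENT frame [17.49 -1.86  0.53]
```

>>> carry_out([
  {"x": 1,"y": -0.1,"z": 0,"wx": 0,"wy": 0,"wz": 0,"jaw": 50},
  {"x": 1,"y": -0.1,"z": 0,"wx": 0,"wy": 0,"wz": 0,"jaw": 50},
  {"x": 1,"y": -0.1,"z": 0,"wx": 0,"wy": 0,"wz": 0,"jaw": 50},
  {"x": 1,"y": -0.1,"z": 0,"wx": 0,"wy": 0,"wz": 0,"jaw": 50},
  {"x": 1,"y": -0.1,"z": 0,"wx": 0,"wy": 0,"wz": 0,"jaw": 50},
  {"x": 1,"y": -0.1,"z": 0,"wx": 0,"wy": 0,"wz": 0,"jaw": 50},
  {"x": 1,"y": -0.1,"z": 0,"wx": 0,"wy": 0,"wz": 0,"jaw": 50},
  {"x": 1,"y": -0.1,"z": 0,"wx": 0,"wy": 0,"wz": 0,"jaw": 50},
  {"x": 1,"y": -0.1,"z": 0,"wx": 0,"wy": 0,"wz": 0,"jaw": 50},
  {"x": 1,"y": -0.1,"z": 0,"wx": 0,"wy": 0,"wz": 0,"jaw": 50},
  {"x": 1,"y": -0.1,"z": 0,"wx": 0,"wy": 0,"wz": 0,"jaw": 50},
  {"x": 1,"y": -0.1,"z": 0,"wx": 0,"wy": 0,"wz": 0,"jaw": 50},
])

```text
time_s: 33.75
ee_pos: [0.4304, 0.0143, 0.1308]
eef_rot: [3.14, -0.0, 1.44]
force: [0.1, -0.8, -0.4]
grip_width: 0.0471
```

>>> carry_out([
  {"x": 1,"y": -0.1,"z": 0,"wx": 0,"wy": 0,"wz": 0,"jaw": 50},
  {"x": 1,"y": -0.1,"z": 0,"wx": 0,"wy": 0,"wz": 0,"jaw": 50},
  {"x": 1,"y": -0.1,"z": 0,"wx": 0,"wy": 0,"wz": 0,"jaw": 50},
  {"x": 0.9,"y": -0.1,"z": 0,"wx": 0,"wy": 0,"wz": 0,"jaw": 50},
  {"x": 0.6,"y": -0.1,"z": 0,"wx": 0,"wy": 0,"wz": 0,"jaw": 50},
  {"x": 0,"y": 0,"z": 0.5,"wx": 0,"wy": 0,"wz": 0,"jaw": 50},
  {"x": 0,"y": 0,"z": 1,"wx": 0,"wy": 0,"wz": 0,"jaw": 50},
  {"x": 0,"y": 0,"z": 0.5,"wx": 0,"wy": 0,"wz": 0,"jaw": 50},
  {"x": 0,"y": 0,"z": 0,"wx": 0,"wy": 0,"wz": 0,"jaw": 50},
  {"x": 0,"y": 0,"z": 0,"wx": 0,"wy": 0,"wz": 0,"jaw": 50},
])

```text
time_s: 34.58
ee_pos: [0.432, 0.1034, 0.0897]
eef_rot: [-3.141, 0.0, 1.439]
force: [-0.0, 0.4, 0.8]
grip_width: 0.0471
```

```bash
python3 -c "
from h import *
to(.4332,.1247,.012,82.5);look('w17',[[.4332,.1247,.042]])"
```

```text
t 34.58 p [0.432  0.1034 0.0897] rpy [-180.     0.    82.5] F [-0.   0.4  0.8] w 0.0471
 rot units [-0.01  0.   -0.01]  shift units in FINAL frame [ 1.06 -0.08  3.88]  in CURRENT frame [ 1.06 -0.08  3.88]
```

View pics/w17.png

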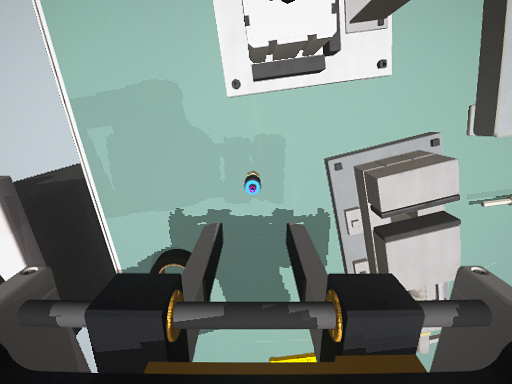

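>>> carry_out([
  {"x": 0.6,"y": -0.08,"z": 0,"wx": 0,"wy": 0,"wz": 0,"jaw": 50},
  {"x": 0.46,"y": 0,"z": 0,"wx": 0,"wy": 0,"wz": 0,"jaw": 50},
  {"x": 0,"y": 0,"z": 0.5,"wx": 0,"wy": 0,"wz": 0,"jaw": 50},
  {"x": 0,"y": 0,"z": 0.5,"wx": 0,"wy": 0,"wz": 0,"jaw": 50},
  {"x": 0,"y": 0,"z": 0,"wx": 0,"wy": 0,"wz": 0,"jaw": 50},
  {"x": 0,"y": 0,"z": 0,"wx": 0,"wy": 0,"wz": 0,"jaw": 50},
])

```text
time_s: 35.13
ee_pos: [0.4328, 0.1247, 0.0688]
eef_rot: [-3.14, 0.001, 1.44]
force: [-0.1, -0.2, -0.3]
grip_width: 0.0466
```

```bash
python3 -c "
from h import *
to(.4332,.1247,.012,82.5);look('w18',[[.4332,.1247,.042]])
im=cv2.imread('pics/w18.png');cv2.imwrite('pics/w18z.png',cv2.resize(im[130:280,156:356],None,fx=4,fy=4,interpolation=cv2.INTER_CUBIC))"
```

```text
t 35.13 p [0.4328 0.1247 0.0688] rpy [-179.9    0.    82.5] F [-0.1 -0.2 -0.3] w 0.0466
 rot units [-0.02  0.01 -0.  ]  shift units in FINAL frame [0.   0.02 2.84]  in CURRENT frame [0.   0.03 2.84]
```

View pics/w18z.png

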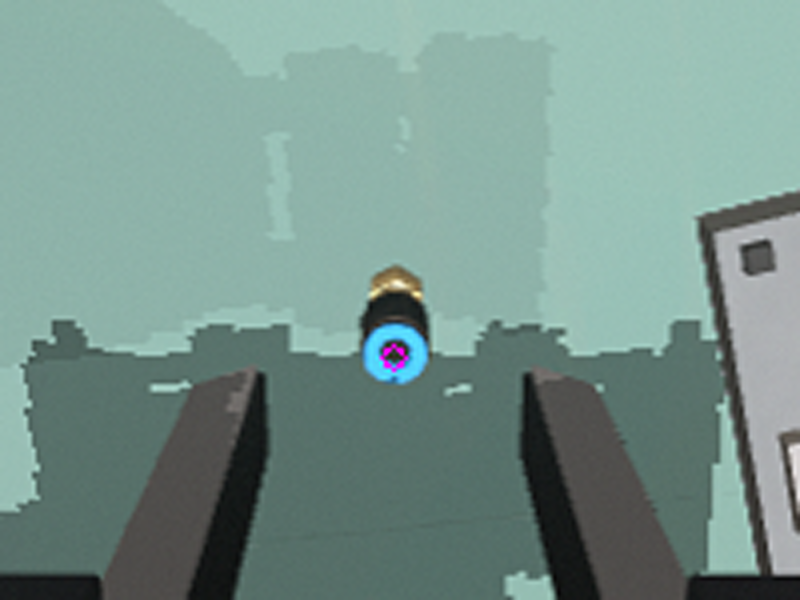

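Aligned (marker on the blue ring's centre). Descend and grip.

>>> carry_out([
  {"x": 0,"y": 0.02,"z": 1,"wx": 0,"wy": 0,"wz": 0,"jaw": 50},
  {"x": 0,"y": 0,"z": 0.9,"wx": 0,"wy": 0,"wz": 0,"jaw": 50},
  {"x": 0,"y": 0,"z": 0.6,"wx": 0,"wy": 0,"wz": 0,"jaw": 50},
  {"x": 0,"y": 0,"z": 0.3,"wx": 0,"wy": 0,"wz": 0,"jaw": 50},
  {"x": 0,"y": 0,"z": 0,"wx": 0,"wy": 0,"wz": 0,"jaw": 50},
  {"x": 0,"y": 0,"z": 0,"wx": 0,"wy": 0,"wz": 0,"jaw": 0},
  {"x": 0,"y": 0,"z": 0,"wx": 0,"wy": 0,"wz": 0,"jaw": 0},
  {"x": 0,"y": 0,"z": 0,"wx": 0,"wy": 0,"wz": 0,"jaw": 0},
  {"x": 0,"y": 0,"z": 0,"wx": 0,"wy": 0,"wz": 0,"jaw": 0},
  {"x": 0,"y": 0,"z": 0,"wx": 0,"wy": 0,"wz": 0,"jaw": 0},
  {"x": 0,"y": 0,"z": 0,"wx": 0,"wy": 0,"wz": 0,"jaw": 0},
])

```text
time_s: 36.1
ee_pos: [0.4338, 0.1251, 0.0139]
eef_rot: [3.141, -0.0, 1.44]
force: [0.7, 0.5, 0.9]
grip_width: 0.014
```

```bash
python3 -c "
from h import *
g=tw('y',.0235,-.0435);print(g);to(*g[:2],.0155,82.5)"
```

```text
[np.float64(0.5180293303345321), np.float64(-0.23909693770133605), 0.008]
t 36.1 p [0.4338 0.1251 0.0139] rpy [180.   -0.   82.5] F [0.7 0.5 0.9] w 0.014
 rot units [ 0.01 -0.    0.  ]  shift units in FINAL frame [-17.5    6.55  -0.08]  in CURRENT frame [-17.51   6.55  -0.08]
```

>>> carry_out([
  {"x": 0,"y": 0,"z": -0.5,"wx": 0,"wy": 0,"wz": 0,"jaw": 0},
  {"x": 0,"y": 0,"z": -1,"wx": 0,"wy": 0,"wz": 0,"jaw": 0},
  {"x": 0,"y": 0,"z": -1,"wx": 0,"wy": 0,"wz": 0,"jaw": 0},
  {"x": 0,"y": 0,"z": -1,"wx": 0,"wy": 0,"wz": 0,"jaw": 0},
  {"x": 0,"y": 0,"z": -1,"wx": 0,"wy": 0,"wz": 0,"jaw": 0},
  {"x": -0.5,"y": 0,"z": -0.5,"wx": 0,"wy": 0,"wz": 0,"jaw": 0},
  {"x": -1,"y": 0,"z": 0,"wx": 0,"wy": 0,"wz": 0,"jaw": 0},
  {"x": -1,"y": 0,"z": 0,"wx": 0,"wy": 0,"wz": 0,"jaw": 0},
  {"x": -1,"y": 0,"z": 0,"wx": 0,"wy": 0,"wz": 0,"jaw": 0},
  {"x": -1,"y": 0,"z": 0,"wx": 0,"wy": 0,"wz": 0,"jaw": 0},
  {"x": -1,"y": 0,"z": 0,"wx": 0,"wy": 0,"wz": 0,"jaw": 0},
  {"x": -1,"y": 0,"z": 0,"wx": 0,"wy": 0,"wz": 0,"jaw": 0},
])

```text
time_s: 37.1
ee_pos: [0.416, -0.0052, 0.1137]
eef_rot: [-3.141, 0.0, 1.44]
force: [0.6, -0.7, -0.1]
grip_width: 0.0138
```

>>> carry_out([
  {"x": -1,"y": 0.6,"z": 0,"wx": 0,"wy": 0,"wz": 0,"jaw": 0},
  {"x": -1,"y": 0.6,"z": 0,"wx": 0,"wy": 0,"wz": 0,"jaw": 0},
  {"x": -1,"y": 0.6,"z": 0,"wx": 0,"wy": 0,"wz": 0,"jaw": 0},
  {"x": -1,"y": 0.6,"z": 0,"wx": 0,"wy": 0,"wz": 0,"jaw": 0},
  {"x": -1,"y": 0.6,"z": 0,"wx": 0,"wy": 0,"wz": 0,"jaw": 0},
  {"x": -1,"y": 0.6,"z": 0,"wx": 0,"wy": 0,"wz": 0,"jaw": 0},
  {"x": -1,"y": 0.6,"z": 0,"wx": 0,"wy": 0,"wz": 0,"jaw": 0},
  {"x": -1,"y": 0.6,"z": 0,"wx": 0,"wy": 0,"wz": 0,"jaw": 0},
  {"x": -1,"y": 0.6,"z": 0,"wx": 0,"wy": 0,"wz": 0,"jaw": 0},
  {"x": -1,"y": 0.6,"z": 0,"wx": 0,"wy": 0,"wz": 0,"jaw": 0},
  {"x": -0.6,"y": 0.4,"z": 0,"wx": 0,"wy": 0,"wz": 0,"jaw": 0},
  {"x": -0.4,"y": 0.15,"z": 0,"wx": 0,"wy": 0,"wz": 0,"jaw": 0},
])

```text
time_s: 38.1
ee_pos: [0.5177, -0.2409, 0.1134]
eef_rot: [-3.141, -0.0, 1.439]
force: [0.1, -0.0, -0.7]
grip_width: 0.0139
```

>>> carry_out([
  {"x": 0,"y": 0,"z": 1,"wx": 0,"wy": 0,"wz": 0,"jaw": 0},
  {"x": 0,"y": 0,"z": 1,"wx": 0,"wy": 0,"wz": 0,"jaw": 0},
  {"x": 0,"y": 0,"z": 0.8,"wx": 0,"wy": 0,"wz": 0,"jaw": 0},
  {"x": 0,"y": 0,"z": 0.4,"wx": 0,"wy": 0,"wz": 0,"jaw": 0},
  {"x": 0,"y": 0,"z": 0,"wx": 0,"wy": 0,"wz": 0,"jaw": 0},
  {"x": 0,"y": 0,"z": 0,"wx": 0,"wy": 0,"wz": 0,"jaw": 0},
])

```text
time_s: 38.6
ee_pos: [0.5178, -0.2391, 0.0501]
eef_rot: [3.142, -0.0, 1.44]
force: [0.3, 1.0, -0.2]
grip_width: 0.0138
```

```bash
python3 -c "
from h import *
g=tw('y',.0235,-.0435);to(*g[:2],.017,82.5);look('w19')"
```

```text
t 38.6 p [ 0.5178 -0.2391  0.0501] rpy [180.   -0.   82.5] F [ 0.3  1.  -0.2] w 0.0138
 rot units [ 0. -0.  0.]  shift units in FINAL frame [-0.    0.01  1.66]  in CURRENT frame [-0.    0.01  1.66]
```

View pics/w19.png

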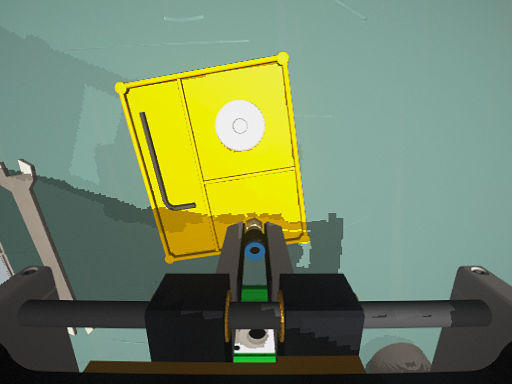

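>>> carry_out([
  {"x": 0,"y": 0,"z": 0.7,"wx": 0,"wy": 0,"wz": 0,"jaw": 0},
  {"x": 0,"y": 0,"z": 0.5,"wx": 0,"wy": 0,"wz": 0,"jaw": 0},
  {"x": 0,"y": 0,"z": 0.3,"wx": 0,"wy": 0,"wz": 0,"jaw": 0},
  {"x": 0,"y": 0,"z": 0,"wx": 0,"wy": 0,"wz": 0,"jaw": 0},
  {"x": 0,"y": 0,"z": 0,"wx": 0,"wy": 0,"wz": 0,"jaw": 0},
  {"x": 0,"y": 0,"z": 0,"wx": 0,"wy": 0,"wz": 0,"jaw": 0},
  {"x": 0,"y": 0,"z": 0,"wx": 0,"wy": 0,"wz": 0,"jaw": 0},
])

```text
time_s: 39.23
ee_pos: [0.5182, -0.2392, 0.0203]
eef_rot: [3.141, 0.0, 1.44]
force: [-0.3, 0.3, 0.3]
grip_width: 0.0137
```

>>> carry_out([
  {"x": 0,"y": 0,"z": 0.15,"wx": 0,"wy": 0,"wz": 0,"jaw": 0},
  {"x": 0,"y": 0,"z": 0,"wx": 0,"wy": 0,"wz": 0,"jaw": 0},
  {"x": 0,"y": 0,"z": 0,"wx": 0,"wy": 0,"wz": 0,"jaw": 0},
  {"x": 0,"y": 0,"z": 0,"wx": 0,"wy": 0,"wz": 0,"jaw": 0},
])

```text
time_s: 39.57
ee_pos: [0.5181, -0.2391, 0.0169]
eef_rot: [3.141, 0.0, 1.44]
force: [1.4, -0.8, 2.9]
grip_width: 0.0138
```

Contact (2.9 N, z as expected). Release and lift.

>>> carry_out([
  {"x": 0,"y": 0,"z": 0,"wx": 0,"wy": 0,"wz": 0,"jaw": 18},
  {"x": 0,"y": 0,"z": 0,"wx": 0,"wy": 0,"wz": 0,"jaw": 24},
  {"x": 0,"y": 0,"z": 0,"wx": 0,"wy": 0,"wz": 0,"jaw": 32},
  {"x": 0,"y": 0,"z": 0,"wx": 0,"wy": 0,"wz": 0,"jaw": 32},
  {"x": 0,"y": 0,"z": 0,"wx": 0,"wy": 0,"wz": 0,"jaw": 32},
  {"x": 0,"y": 0,"z": -0.4,"wx": 0,"wy": 0,"wz": 0,"jaw": 32},
  {"x": 0,"y": 0,"z": -0.7,"wx": 0,"wy": 0,"wz": 0,"jaw": 32},
  {"x": 0,"y": 0,"z": -1,"wx": 0,"wy": 0,"wz": 0,"jaw": 32},
  {"x": 0,"y": 0,"z": -1,"wx": 0,"wy": 0,"wz": 0,"jaw": 32},
  {"x": 0,"y": 0,"z": -1,"wx": 0,"wy": 0,"wz": 0,"jaw": 32},
  {"x": 0,"y": 0,"z": -1,"wx": 0,"wy": 0,"wz": 0,"jaw": 32},
  {"x": 0,"y": 0,"z": -1,"wx": 0,"wy": 0,"wz": 0,"jaw": 32},
])

```text
time_s: 40.57
ee_pos: [0.5177, -0.239, 0.1403]
eef_rot: [3.141, 0.0, 1.44]
force: [0.1, 0.2, 0.0]
grip_width: 0.0299
```

>>> carry_out([
  {"x": 0,"y": -0.5,"z": -0.5,"wx": 0,"wy": 0,"wz": 0,"jaw": 32},
  {"x": 0.5,"y": -0.5,"z": -0.5,"wx": 0,"wy": 0,"wz": 0,"jaw": 32},
  {"x": 1,"y": -0.5,"z": 0,"wx": 0,"wy": 0,"wz": 0,"jaw": 32},
  {"x": 1,"y": -0.5,"z": 0,"wx": 0,"wy": 0,"wz": 0,"jaw": 32},
  {"x": 1,"y": -0.5,"z": 0,"wx": 0,"wy": 0,"wz": 0,"jaw": 32},
  {"x": 1,"y": -0.5,"z": 0,"wx": 0,"wy": 0,"wz": 0,"jaw": 32},
  {"x": 1,"y": -0.5,"z": 0,"wx": 0,"wy": 0,"wz": 0,"jaw": 32},
  {"x": 1,"y": -0.5,"z": 0,"wx": 0,"wy": 0,"wz": 0,"jaw": 32},
  {"x": 1,"y": -0.5,"z": 0,"wx": 0,"wy": 0,"wz": 0,"jaw": 32},
  {"x": 1,"y": -0.5,"z": 0,"wx": 0,"wy": 0,"wz": 0,"jaw": 32},
  {"x": 1,"y": -0.5,"z": 0,"wx": 0,"wy": 0,"wz": 0,"jaw": 32},
  {"x": 1,"y": -0.5,"z": 0,"wx": 0,"wy": 0,"wz": 0,"jaw": 32},
])

```text
time_s: 41.57
ee_pos: [0.4258, -0.0142, 0.1593]
eef_rot: [3.141, -0.0, 1.44]
force: [-0.4, 0.6, 0.1]
grip_width: 0.0298
```

>>> carry_out([
  {"x": 1,"y": 0,"z": 0,"wx": 0,"wy": 0,"wz": 0,"jaw": 32},
  {"x": 1,"y": 0,"z": 0,"wx": 0,"wy": 0,"wz": 0,"jaw": 32},
  {"x": 1,"y": 0,"z": 0,"wx": 0,"wy": 0,"wz": 0,"jaw": 32},
  {"x": 1,"y": 0,"z": 0,"wx": 0,"wy": 0,"wz": 0,"jaw": 32},
  {"x": 1,"y": 0,"z": 0,"wx": 0,"wy": 0,"wz": 0,"jaw": 32},
  {"x": 1,"y": 0,"z": 0,"wx": 0,"wy": 0,"wz": 0,"jaw": 32},
  {"x": 0.5,"y": 0,"z": 0,"wx": 0,"wy": 0,"wz": 0,"jaw": 32},
  {"x": 0,"y": 0,"z": 0,"wx": 0,"wy": 0,"wz": 0,"jaw": 32},
])

```text
time_s: 42.23
ee_pos: [0.4433, 0.115, 0.159]
eef_rot: [3.141, -0.0, 1.442]
force: [-0.5, -0.7, -0.9]
grip_width: 0.0301
```

```bash
python3 - <<'E'
from h import *
D={"end_cap_center":("g",.009),"elbow_fitting_center":("g",.018),"piston_rod_center":("g",.011),"piston_center":("y",.010),"straight_fitting_center":("y",.024),"hex_key_center":("y",.005)}
for c in ("top","side"):
    im=ctrl.camera(c)
    for n,(t,z) in D.items():
        for m in ctrl.mark_of(c,n)[:1]:
            w=ray(c,*m["position"],z);X,Y,a=TR[t];d=w[:2]-[X,Y]
            print(c,n,round(m["conf"],2),np.round([np.cos(a)*d[0]+np.sin(a)*d[1],-np.sin(a)*d[0]+np.cos(a)*d[1]],4),np.round(m["position"]))
    q=im[120:250,270:440] if c=="top" else im[180:350,220:390]
    cv2.imwrite(f"pics/end_{c}.png",cv2.resize(q,None,fx=3.5,fy=3.5,interpolation=cv2.INTER_CUBIC))
to(.4,0,.1,80)
E
```

```text
top end_cap_center 0.75 [0.0186 0.0343] [202. 378.]
top elbow_fitting_center 0.51 [ 0.0199 -0.0362] [204. 403.]
top piston_rod_center 0.54 [-0.0352  0.0096] [221. 384.]
top piston_center 0.67 [0.033  0.0387] [194. 307.]
top straight_fitting_center 0.41 [ 0.0145 -0.0446] [198. 337.]
top hex_key_center 0.54 [-0.0397  0.0087] [218. 318.]
side end_cap_center 0.97 [0.0249 0.0392] [276. 325.]
side elbow_fitting_center 0.61 [ 0.026  -0.0376] [299. 347.]
side piston_rod_center 0.56 [-0.04    0.0036] [298. 310.]
side piston_center 0.42 [0.0255 0.0402] [222. 277.]
side straight_fitting_center 0.41 [ 0.0251 -0.045 ] [237. 298.]
side hex_key_center 0.38 [-0.0496 -0.0007] [245. 264.]
t 42.93 p [0.4433 0.1137 0.1587] rpy [180.   -0.   82.5] F [ 0.4  0.  -0.4] w 0.0301
 rot units [ 0.   -0.    0.55]  shift units in FINAL frame [-5.97 -1.14  2.93]  in CURRENT frame [-5.92 -1.4   2.93]
```

View pics/end_top.png

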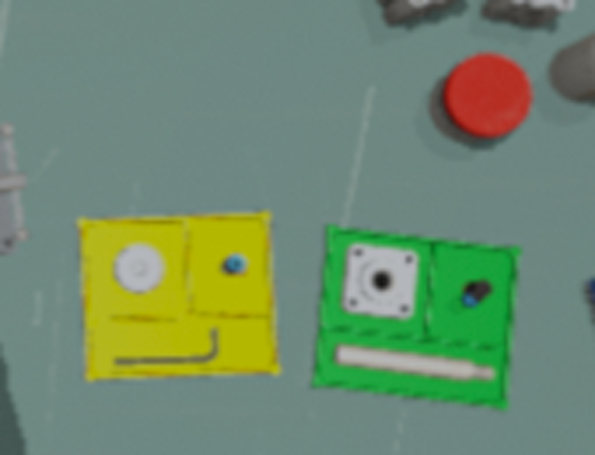

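View pics/end_side.png

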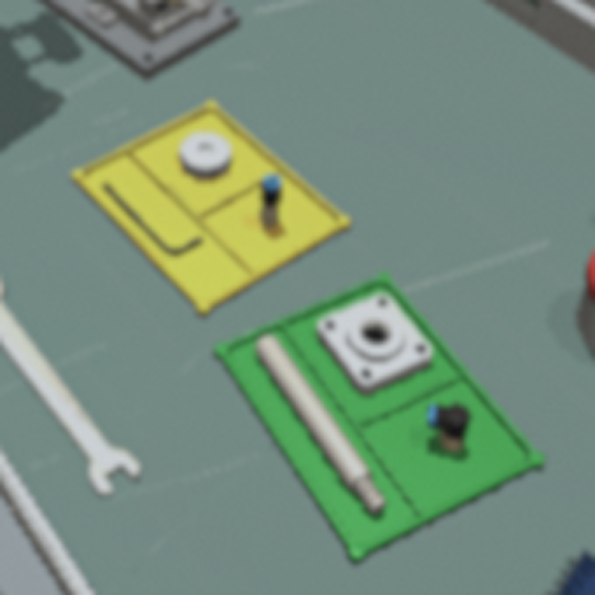

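```bash
python3 -c "
from h import *
print(ctrl.hand_in())"
```

```text
the job is handed in; nothing more can be done
None
```

I made up both kits and handed the job in at about 43 s of the 136 s allowed. No verdict came back.

**Placement:** Each part went into its own compartment. The green tray holds the end cap, elbow fitting and piston rod. The yellow tray holds the round piston and straight fitting. The hex key was never touched.

**Last checks:** The final top and side pictures show all five parts lying or standing as asked, with the gripper well clear above the bench. All network positions were inside the required limits.

**Disagreements:** The two cameras differed by up to about 10 mm on some points:
- **Straight fitting:** 14.5 mm against 25 mm in tray x.
- **Piston rod:** 9.6 mm against 3.6 mm in tray y, limit 14 mm.
- **Hex key:** -40 mm against -50 mm in tray x.

I did not measure tilt or the parts' heights directly; I judged them from the pictures and, for the two fittings, from the tool height and contact at release.

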